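# Grade the fetch balls on the sorting ramp

## Task

Pick up the grey scoop by its handle and gently tip the three dog balls in it into the top of the wooden grading ramp, so that each rolls down and drops into the hole of its own size. Then set the empty scoop back down upright on the black mat. Do not touch the balls with the gripper, and leave the bottle, dog toy, padlock and headlamp where they are.

Things in the scene. Friction and masses are not known exactly. Their poses are not given: they have to be found in the camera images.
- ramp: Wooden ball-grading ramp fixed to the bench, 290 long, 106 wide at its high head (x = -142), 74 wide below. Origin: centre of its underside. x points level downhill, z up. Its running surface drops 10 degrees towards +x, from 113 high at the head to 62 at the foot; side boards rise 42 above it. A ball rolls over any hole narrower than itself and drops into the first wider one; fast balls can overshoot.
- inlet (a point): On the floor of the inlet tray at the ramp's head, on the centre line, 30 down-slope of the tray's upper edge; axes as the ramp's. The tray is open on top, 75 long, 90 wide inside at the head, its cheeks converging to 58 and rising 42 above its floor; only a 12 high back stop (8 thick) closes the head end.
- hole_small (a point): First hole down the ramp: its centre, at the level of the running surface; axes as the ramp's. 34 wide, 64 long, 45 deep.
- hole_medium (a point): Second hole down the ramp: its centre, at the level of the running surface; axes as the ramp's. 44 wide, 64 long, 57 deep.
- hole_large (a point): Last hole, before the end wall: its centre, at the level of the running surface; axes as the ramp's. 58 wide, 68 long, 44 deep.
- mat: Black rubber mat fixed on the bench, 240 (x) by 150 (y), 3 thick. Origin: centre of its underside.
- scoop: Grey plastic trough holding the balls, 193 long, 68 wide, about 0.25 kg, on the mat at first. Origin: centre of its flat underside (x -85 to 67); x points to the open mouth, z up. Inside 58 wide; floor level, 6 above the underside, then from x = 67 rising 15 degrees to the mouth edge: balls stay in while it is level and run out once the mouth is tipped down past about 15 degrees. Walls 36 high.
- scoop_mouth (a point): Middle of the lower corner of the scoop's mouth edge: x = 108, z = 13 from the scoop's origin; axes as the scoop's. The top of the edge is 4 higher.
- scoop_handle (a point): Middle of the scoop's wooden handle bar, x = 10, z = 92 from the scoop's origin; axes as the scoop's. Bar along x, 86 long, 16 thick (y), 44 high (22 up and down from here); fingers can close on its two sides between the 10 thick, 68 wide arches 43 before and behind this point, whose tops are 12 below it. Ball tops stay at least 36 below this point.
- ball_small: Orange hard silicone ball, 30 diameter, about 17 g. Origin at its centre (its axes turn as it rolls).
- ball_medium: Green hard silicone ball, 40 diameter, about 39 g. Origin at its centre.
- ball_large: Blue hard silicone ball, 50 diameter, about 75 g. Origin at its centre.
- bottle: Bystander: aluminium bottle with black screw lid, 68 diameter, 200 tall. Origin: centre of its underside.
- dog_toy: Bystander: green bone-shaped dog toy, 136 long (x), 72 wide, 40 high. Origin: centre of its underside.
- padlock: Bystander: small steel padlock lying flat, 42 by 62, 20 high. Origin: under the middle of it.
- headlamp: Bystander: black headlamp, lamp block 45 by 70 by 40 high at its origin (centre of the block's underside), with a stiff loop and battery block reaching 127 towards its +x.
Not all that is in view belongs to the job. Of the things that look like the scoop, the largest one is meant.

How it is judged:
By the outcome, as a careful person would: the job done as asked, in the order asked, and still so for the second after the job is handed in, with the robot touching nothing.
It also fails if it takes over 61 s, if anything falls off the work surface, if the arm or the gripper's body presses on something with over 40 N, if the wrist force passes 120 N, or if a joint passes its speed limit or range.

## Robot

A 6-joint arm with a two-finger parallel gripper is mounted at the origin on the work surface. World frame = base frame: x ahead of the robot, y to its left, z up, the work surface at z = 0. Lengths are in m, angles in degrees, forces in N, time in s.
With the tool pointing down it reaches from about 0.35 to 0.725 m from the base axis. Payload 6 kg.
Tool frame: the origin (TCP) lies midway between the tips of the shut fingers; the grasp point (between the pads) lies 19 mm behind it; z points along the fingers, x is the direction in which the jaws open and shut, and the axes are right-handed (so a half turn about z gives the same grasp; the last joint's range is limited). The gripper opens to 85 mm and grips with 20 to 120 N. Pads are 22 mm wide; open, the fingers measure 114 mm over their backs; the gripper's body (76 mm by 85 mm) begins 54 mm behind the grasp point. The pads swing forward as they close: fully open they stand 13 mm farther back than shut.
Start: joints at [92.114, 2.303, 4.859, 0, -92.561, -19.12], TCP at [0.175, 0.574, 0.231] pointing down, gripper open.
Joint ranges: [-146.85, 146.85], [-73.84, 115.35], [-62.03, 85.46], [-188.31, 113.3], [-161.28, -10.13], [-171.36, 171.36]. Speed limits (degrees/s): [147.25, 147.25, 172.46, 180, 180, 180].

## Interface

Orientations are given as a 3x3 rotation matrix whose columns are the frame's x, y, z axes.
In Python, from rig import manip gives the robot as it stands.
- The arm moves only by the tool drive_tool, never from a script. Its argument "steps" is a list of rows, each an object with "grip": the gripper command: -1 is fully open, 1 is shut, values between are in proportion; "slide": the shift along the tool's x, y, z scaled (see below), a list of three; "twist": the turn, a rotation vector about the tool's x, y, z scaled (see below), a list of three. In form: [{"grip": grip, "slide": [dx, dy, dz], "twist": [ax, ay, az]}, ...]. A call has exactly 5 rows; each row shifts and turns the pose as measured when the row begins, along the tool's axes as they then stand; what a row does not reach is not made up. The controller multiplies each number of a shift by 0.5 m and each number of a turn by 2 rad. A row lasts 1/10 s, in which the tool goes at most 50 mm and 8.59 degrees, less where a joint would pass 70% of its speed; a pose out of reach is approached as far as the arm can. A call with a number of a shift or a turn outside -1 to 1 is refused whole. A call with a gripper value outside its range is refused whole. The fingers move at their own pace and stop on an object; the grip force is fixed at half the most. Time passes only in rows, so rows that do not move let the fingers close, or fill a call up. It gives the time, the measured TCP pose, the force and the opening at its end, in the units of the state.
- manip.read_state(): the state, without advancing time (a new reading comes with each control period).
- manip.camera(name): name is "side" or "top" or "wrist"; returns a dict with "frame" (384x512x3 uint8, red, green, blue), "range_z" (384x512 float32, m along the optical axis (not along the pixel's ray), 0 where there is no reading), "fx", "fy", "cx", "cy" (pixels), "rvec" (rotation vector, rad) and "tvec" (3), from world to camera coordinates, as OpenCV has them. Camera axes: x right, y down, z forward; pixel columns grow to the right and rows downward; lengths in m; the calibration is good to about 2 mm. A picture is of the moment at which its call begins.
- manip.job_done(): hands the job in, once; it reports no verdict.
The state is a dict: "time_s": time; "q": joint angles; "joint_vel": joint speeds; "joint_torque": joint torques, N m; "position": TCP position; "orientation": TCP orientation; "force": force on the tool from outside, world axes, zero at the start; "wrist_torque": the same for the moment, N m; "opening": finger opening in m.
Only numpy, scipy, OpenCV 4.12 (cv2) and the standard library are available. Lean on these libraries where they do the work, as an engineer would, in place of code of your own. Each camera call takes 0.05 s, during which the arm holds its last target.

## Working session

There is one attempt and no reset: what is moved stays moved. The work goes in short steps, Python scripts to look and compute and a tool call to move; the robot and the scene stay as the last step left them, time stands still between calls to the robot, and variables do not carry over. Pictures are saved under pics/ and viewed, and the job is handed in when it is done.

Besides the shell and the picture viewer there is one more tool, called after ">>>" as name(argument=value, ...), one argument or row to a line, values as JSON. drive_tool: Moves the arm, as the interface text tells. Shifts and turns lie within -1 to 1; 1 stands for 0.5 m of shift or 2 rad of turn. Its arguments: {"type":"object","properties":{"steps":{"type":"array","items":{"type":"object","properties":{"grip":{"type":"number"},"slide":{"type":"array","items":{"type":"number","minimum":-1,"maximum":1}},"twist":{"type":"array","items":{"type":"number","minimum":-1,"maximum":1}}}}}},"required":["steps"]}

```bash
ls; mkdir -p pics; python3 - <<'E'
from rig import manip
import cv2, numpy as np
s=manip.read_state(); print(s['time_s'],s['position'],s['orientation'],s['opening'],s['force'])
for n in ['side','top','wrist']:
    c=manip.camera(n)
    cv2.imwrite(f'pics/{n}0.png',c['frame'][...,::-1])
    np.savez(f'pics/{n}0.npz',**c)
    R=cv2.Rodrigues(np.array(c['rvec']))[0]; print(n,c['fx'],c['cx'],-R.T@np.array(c['tvec']).ravel(), R[2])
E
```

```text
pics
0.0 [0.17528421 0.57346771 0.23022105] [[-2.92437196e-01 -9.56284636e-01 -4.25309898e-04]
 [-9.56282929e-01  2.92437480e-01 -1.81132492e-03]
 [ 1.85651875e-03 -1.22982186e-04 -9.99998269e-01]] 0.08553736871064758 [0.07849883 0.68763065 0.27779212]
side 424.5069046444333 260.5378481814884 [ 0.18832004 -0.68243747  0.86226694] [ 0.30592257  0.69155818 -0.65433834]
top 368.8256460138441 254.64546942266415 [0.44965007 0.15483934 1.09094299] [ 0.12718437  0.02226488 -0.99162917]
wrist 274.77356405288634 259.49095267831916 [0.24528883 0.55217047 0.37232816] [-0.27882265  0.08302048 -0.95674737]
```

View pics/side0.png

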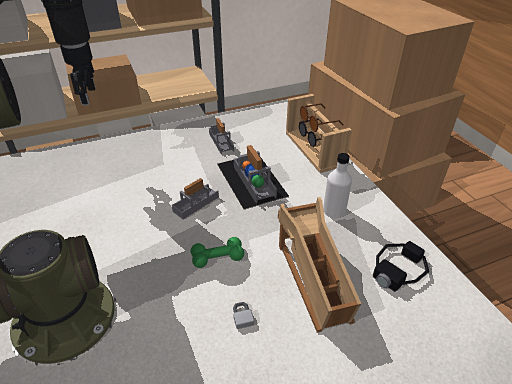

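View pics/top0.png

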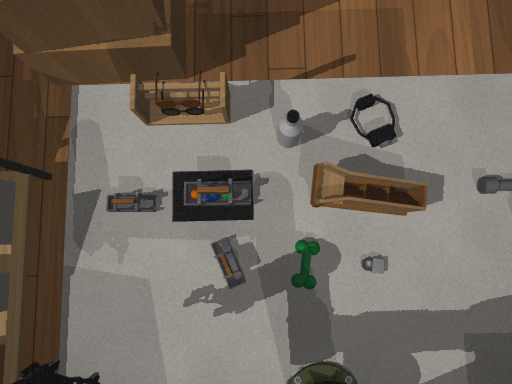

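View pics/wrist0.png

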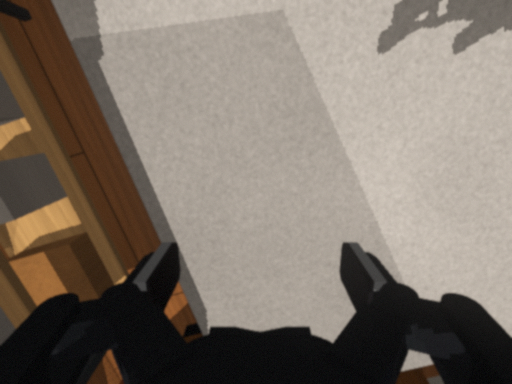

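The side view shows the scoop on the black mat at about (255,175), with the ramp at (318,265). In the top view the scoop is at (217,194), mouth to the right, and the ramp head is at (318,188), running downhill to the right to (425,195). Next I'll measure with the depth images.

```bash
cat > h.py <<'E'
import cv2, numpy as np
def load(n): return dict(np.load(f'pics/{n}.npz'))
def grab(cam,name):
    from rig import manip
    c=manip.camera(cam); np.savez(f'pics/{name}.npz',**c); cv2.imwrite(f'pics/{name}.png',c['frame'][...,::-1]); return c
def cloud(c):
    z=c['range_z']; v,u=np.mgrid[:z.shape[0],:z.shape[1]]
    P=np.stack([(u-c['cx'])/c['fx']*z,(v-c['cy'])/c['fy']*z,z],-1)
    R=cv2.Rodrigues(np.array(c['rvec']))[0]
    W=(P-np.array(c['tvec']).ravel())@R
    W[z==0]=np.nan
    return W
def proj(c,X):
    return cv2.projectPoints(np.array(X,float).reshape(-1,3),np.array(c['rvec']),np.array(c['tvec']),np.array([[c['fx'],0,c['cx']],[0,c['fy'],c['cy']],[0,0,1.]]),None)[0][:,0]
def crop(c,x0,y0,x1,y1,k,name,pts=None):
    im=cv2.resize(c['frame'][y0:y1,x0:x1,::-1],None,fx=k,fy=k,interpolation=cv2.INTER_CUBIC)
    if pts is not None:
        for p in proj(c,pts): cv2.circle(im,tuple(int(round(t)) for t in ((p-[x0,y0]+.5)*k)),3,(255,0,255),1)
    cv2.imwrite(f'pics/{name}.png',im)
E
python3 - <<'E'
from h import *
c=load('top0'); crop(c,160,150,440,230,2.8,'top0z')
W=cloud(c); f=c['frame'].astype(int)
for n,(a,b) in dict(mat=((180,178),)*1+((),) if 0 else ((180,212),(245,212)),).items(): print(n,W[a[1],a[0]],W[b[1],b[0]])
hsv=cv2.cvtColor(c['frame'],cv2.COLOR_RGB2HSV)
# height map around scoop & ramp
import numpy as np
print('scoop z mm'); print(np.round(W[174:216:2,176:258:3,2]*1000).astype(int))
print('ramp z mm'); print(np.round(np.nan_to_num(W[160:216:2,308:432:5,2])*1000).astype(int))
for p in [(192,182),(228,184),(210,189),(318,180),(318,195),(425,190),(290,130)]: print(p,W[p[1],p[0]])
E
```

```text
mat [0.54163388 0.40203406 0.00290188] [0.53782274 0.20865221 0.00403235]
scoop z mm
[[                   3                    2                    6
                     4                    8                    6
                     3                    3                    4
                     4                    6                    1
                     4                    6                    3
                     6                    4                    3
                     6                    7                   -2
                     1                    6                    3
                     5                    3                    0
                     2]
 [                   4                    3                    6
                     4                    4                    3
                     5                    5                    0
                     5                    7                    3
                     4                    4                    3
                     4                    3                    4
                
[... 14410 characters left out ...]
 [  6   1  -1  -2   3   3   2  -1  -3   6   1   9  10  12  12   8   5  19
   33  46  58  74  84   1   7]
 [  1  -1   0   2  -1  -1   0   3   2   2   1   1   1   3   7   9  14  12
    9  10   1   3  -1   3  -4]
 [  0  -3  -4   2   1  -1   0   1   1  -1  -2   0   0   0   0   0   2   2
    9  11   0   0  -3   4  -2]]
(192, 182) [0.62537909 0.35984419 0.03766292]
(228, 184) [0.60976395 0.25062004 0.08492271]
(210, 189) [0.59196052 0.29576218 0.11821693]
(318, 180) [0.60921577 0.00822591 0.12397118]
(318, 195) [0.5707375  0.00795804 0.11179864]
(425, 190) [ 0.5789991  -0.27726818  0.10671841]
(290, 130) [0.74126415 0.07971357 0.14397827]<stdin>:8: RuntimeWarning: invalid value encountered in cast
```

View pics/top0z.png

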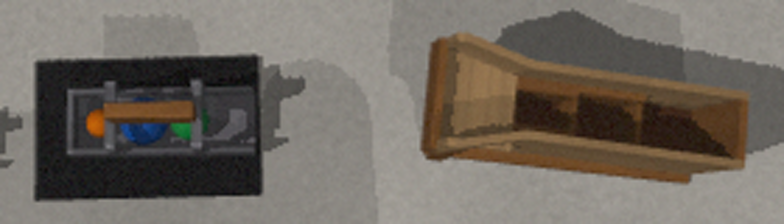

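```bash
python3 - <<'E'
from h import *
np.set_printoptions(precision=4,suppress=True)
A=[cloud(load(n)) for n in('top0','side0')]
for n,W in zip(('top','side'),A):
    P=W.reshape(-1,3); P=P[~np.isnan(P).any(1)]
    # bar
    b=P[(P[:,2]>.100)&(P[:,2]<.125)&(P[:,0]>.5)&(P[:,0]<.68)&(P[:,1]>.2)&(P[:,1]<.4)]
    t=b[b[:,2]>.113]
    r=cv2.minAreaRect((t[:,:2]*1000).astype(np.float32)); print(n,'bar',len(b),len(t),t.mean(0),r)
    s=P[(P[:,2]>.025)&(P[:,2]<.125)&(P[:,0]>.5)&(P[:,0]<.68)&(P[:,1]>.18)&(P[:,1]<.42)]
    r=cv2.minAreaRect((s[:,:2]*1000).astype(np.float32)); print('scoop all',r)
    m=P[(P[:,2]>.075)&(P[:,2]<.095)&(P[:,0]>.5)&(P[:,0]<.68)&(P[:,1]>.18)&(P[:,1]<.42)]
    r=cv2.minAreaRect((m[:,:2]*1000).astype(np.float32)); print('arches',r)
# ramp tray plane from top: pixels
W=A[0]; T=W[176:190,320:338].reshape(-1,3)
G=np.c_[T[:,:2],np.ones(len(T))]; k=np.linalg.lstsq(G,T[:,2],rcond=None)[0]; print('plane',k,np.degrees(np.arctan(np.hypot(k[0],k[1]))),np.degrees(np.arctan2(-k[1],-k[0])))
P=np.concatenate([a.reshape(-1,3) for a in A]);P=P[~np.isnan(P).any(1)]
r_=P[(P[:,2]>.03)&(P[:,0]>.48)&(P[:,0]<.66)&(P[:,1]>-.33)&(P[:,1]<.04)]
print('ramp rect',cv2.minAreaRect((r_[:,:2]*1000).astype(np.float32)),len(r_))
E
```

```text
top bar 222 190 [0.5932 0.2892 0.1174] ((592.42236328125, 289.34381103515625), (84.04352569580078, 16.346271514892578), 88.5091552734375)
scoop all ((593.0572509765625, 287.6290283203125), (192.16473388671875, 68.79750061035156), 89.62625122070312)
arches ((593.2886962890625, 289.83074951171875), (67.69873046875, 95.28942108154297), 0.05172447860240936)
side bar 150 96 [0.5917 0.2845 0.1164] ((592.6602172851562, 285.12591552734375), (17.170610427856445, 86.45375061035156), 0.7020456194877625)
scoop all ((593.2119750976562, 284.7149353027344), (194.71163940429688, 71.773681640625), 89.3914566040039)
arches ((593.8193359375, 287.4644470214844), (104.14830017089844, 71.1589584350586), 89.01957702636719)
 ** On entry to DLASCL parameter number  4 had an illegal value
 ** On entry to DLASCL parameter number  4 had an illegal valueTraceback (most recent call last):
  File "<stdin>", line 16, in <module>
    x, resids, rank, s = _umath_linalg.lstsq(a, b, rcond,
                         ~~~~~~~~~~~~~~~~~~~^^^^^^^^^^^^^
                                             signature=signature)
                                             ^^^^^^^^^^^^^^^^^^^^
    raise LinAlgError("SVD did not converge in Linear Least Squares")
numpy.linalg.LinAlgError: SVD did not converge in Linear Least Squares
```

```bash
python3 - <<'E'
from h import *
from scipy.optimize import least_squares
np.set_printoptions(precision=4,suppress=True)
A=[cloud(load(n)) for n in('top0','side0')]
W=A[0]; T=W[176:190,320:338].reshape(-1,3); T=T[~np.isnan(T).any(1)]
G=np.c_[T[:,:2],np.ones(len(T))]; k=np.linalg.lstsq(G,T[:,2],rcond=None)[0]; print('plane',k,np.degrees(np.arctan(np.hypot(k[0],k[1]))),np.degrees(np.arctan2(-k[1],-k[0])))
P=A[0].reshape(-1,3);P=P[~np.isnan(P).any(1)]
r_=P[(P[:,2]>.02)&(P[:,0]>.48)&(P[:,0]<.66)&(P[:,1]>-.33)&(P[:,1]<.04)]
print('ramp rect',cv2.minAreaRect((r_[:,:2]*1000).astype(np.float32)),len(r_))
# board-top points: in ramp frame fit. z top = 113+42-tan10*(x+142)
def fr(p,P):
    th=p[2]; d=P[:,:2]-p[:2]
    return np.c_[d@[np.cos(th),np.sin(th)], d@[-np.sin(th),np.cos(th)], P[:,2]]
p=np.array([.565,-.135,np.radians(-96)])
# rect-based initial guess
for it in range(8):
    for use in (0,):
        Q=fr(p,r_); surf=.113-np.tan(np.radians(10))*(Q[:,0]+.142)
        top=(abs(Q[:,2]-surf-.042)<.006)&(Q[:,0]>-.0)&(Q[:,0]<.13)&(abs(Q[:,1])>.02)
        fl=(abs(Q[:,2]-surf)<.008)&(Q[:,0]>-.13)&(Q[:,0]<-.06)&(abs(Q[:,1])<.03)
    def res(p):
        Qt=fr(p,r_[top]); Qf=fr(p,r_[fl])
        return np.r_[abs(Qt[:,1])-.033, Qf[:,2]-(.113-np.tan(np.radians(10))*(Qf[:,0]+.142)), .3*(Qt[:,2]-(.155-np.tan(np.radians(10))*(Qt[:,0]+.142)))]
    s=least_squares(res,p,loss='soft_l1',f_scale=.003); p=s.x
    print(p[:2],np.degrees(p[2]),top.sum(),fl.sum(),s.cost)
np.save('ramp.npy',p)
Q=fr(p,r_); m=Q[:,2]>.09; print('x range',np.percentile(Q[:,0],[0.3,99.7]),'y',np.percentile(Q[m&(Q[:,0]<-.1),1],[1,99]))
lo=(Q[:,0]>0)&(Q[:,0]<.13)&(abs(Q[:,2]-.155+np.tan(np.radians(10))*(Q[:,0]+.142))<.01); print(np.percentile(Q[lo,1],[1,99]))
# overlay
th=p[2]; R=np.array([[np.cos(th),-np.sin(th)],[np.sin(th),np.cos(th)]])
def w(x,y,z): return np.r_[R@[x,y]+p[:2],z]
t=np.tan(np.radians(10))
pts=[w(x,sg*wd,.113-t*(x+.142)+.042) for x,wd in [(-.142,.053),(.0,.037),(.14,.037)] for sg in(1,-1)]
pts+=[w(x,0,.113-t*(x+.142)) for x in np.arange(-.14,.15,.02)]
sc=lambda x,y,z:[.593+y,.298-x,z+.003]
pts+=[sc(x,y,z) for x in(-.085,.108) for y in(-.034,.034) for z in(.036,)]+[sc(.108,0,.013),sc(-.033,0,.114),sc(.053,0,.114)]
crop(load('top0'),160,150,440,230,2.8,'ov_top',pts); crop(load('side0'),200,110,380,340,2.6,'ov_side',pts)
E
```

```text
plane [0.0134 0.1743 0.1033] 9.914436888740406 -94.38391478905868
ramp rect ((582.064453125, -129.4044189453125), (306.0143127441406, 107.18366241455078), 82.17897033691406) 3930
[ 0.582  -0.1323] -97.87871259741975 192 355 0.0010526252361699909
[ 0.5823 -0.1321] -97.53781917973994 320 502 0.0015648711425244953
[ 0.5823 -0.132 ] -97.53123975839476 321 505 0.001578185413255066
[ 0.5823 -0.132 ] -97.53180199093454 320 505 0.0015781819265730534
[ 0.5823 -0.132 ] -97.53180199093454 320 505 0.0015781819265730536
[ 0.5823 -0.132 ] -97.53180199093454 320 505 0.0015781819265730536
[ 0.5823 -0.132 ] -97.53180199093454 320 505 0.0015781819265730536
[ 0.5823 -0.132 ] -97.53180199093454 320 505 0.0015781819265730536
x range [-0.1551  0.1484] y [-0.0524  0.0519]
[-0.0368  0.0374]
```

View pics/ov_top.png

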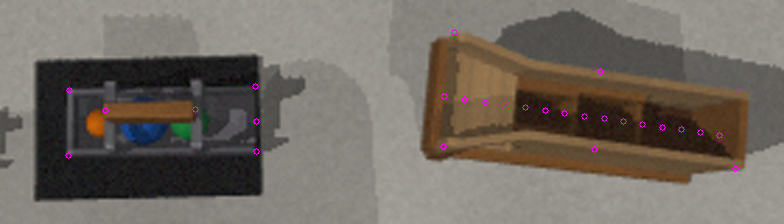

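View pics/ov_side.png

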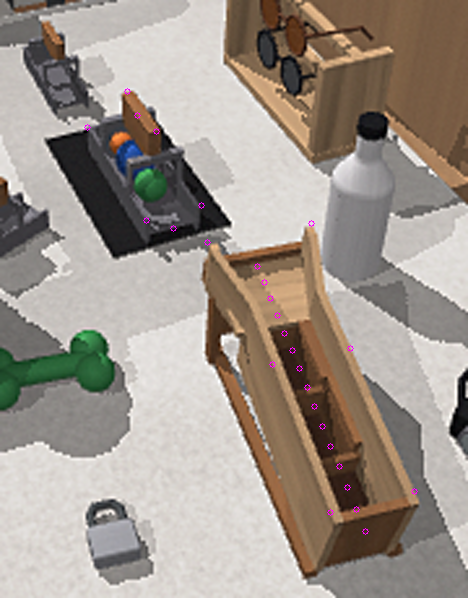

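The overlay agrees to within about 3 mm. The scoop handle is at about (0.593, 0.288) with its mouth towards -y. The ramp origin is at about (0.582, -0.132), yaw -97.5°. I'll write a planner that turns a target pose into rows.

```bash
cat > plan.py <<'E'
import numpy as np
from scipy.spatial.transform import Rotation as Ro, Slerp
def Rt(yaw=0.,tip=0.):
    # tool down, tool x=-world x, y=+world y ; yaw (deg about world z), tip (deg, mouth down)
    return Ro.from_euler('z',yaw,degrees=True)*Ro.from_euler('x',tip,degrees=True)*Ro.from_matrix(np.array([[-1,0,0],[0,1,0],[0,0,-1.]]))
def plan(p,yaw,tip,n,g,smooth=False):
    from rig import manip
    s=manip.read_state(); p0=np.array(s['position']); r0=Ro.from_matrix(s['orientation']); r1=Rt(yaw,tip)
    S=Slerp([0,1],Ro.concatenate([r0,r1])); u=np.linspace(0,1,n+1)
    if smooth: u=(1-np.cos(np.pi*u))/2
    print('t',round(s['time_s'],2),'pos',np.round(p0,4),'F',np.round(s['force'],1),'open',round(s['opening'],4),'dist',np.round(np.array(p)-p0,4),'ang',round(np.degrees((r0.inv()*r1).magnitude()),2))
    for a,b in zip(u[:-1],u[1:]):
        A,B=S(a),S(b); d=A.inv().apply((b-a)*(np.array(p)-p0))/.5; t=(A.inv()*B).as_rotvec()/2
        print('{"grip":%g,"slide":%s,"twist":%s},'%(g,list(map(float,np.round(d,4))),list(map(float,np.round(t,4)))))
def scoopfeat(): pass
E
python3 -c "
from plan import *
plan([.593,.288,.19],0,0,15,-1)"
```

```text
t 0.15 pos [0.1753 0.5736 0.2305] F [ 0.3 -1.  -0.4] open 0.0851 dist [ 0.4177 -0.2856 -0.0405] ang 72.99
{"grip":-1,"slide":[0.0201, -0.0644, 0.0054],"twist":[-0.0, -0.0, 0.0425]},
{"grip":-1,"slide":[0.0146, -0.0659, 0.0054],"twist":[-0.0, -0.0, 0.0425]},
{"grip":-1,"slide":[0.0089, -0.0669, 0.0054],"twist":[-0.0, -0.0, 0.0425]},
{"grip":-1,"slide":[0.0032, -0.0674, 0.0054],"twist":[-0.0, -0.0, 0.0425]},
{"grip":-1,"slide":[-0.0025, -0.0674, 0.0054],"twist":[-0.0, -0.0, 0.0425]},
{"grip":-1,"slide":[-0.0082, -0.067, 0.0054],"twist":[-0.0, -0.0, 0.0425]},
{"grip":-1,"slide":[-0.0138, -0.066, 0.0054],"twist":[-0.0, -0.0, 0.0425]},
{"grip":-1,"slide":[-0.0194, -0.0646, 0.0054],"twist":[-0.0, -0.0, 0.0425]},
{"grip":-1,"slide":[-0.0248, -0.0627, 0.0054],"twist":[-0.0, -0.0, 0.0425]},
{"grip":-1,"slide":[-0.03, -0.0604, 0.0054],"twist":[-0.0, -0.0, 0.0425]},
{"grip":-1,"slide":[-0.0351, -0.0576, 0.0054],"twist":[-0.0, -0.0, 0.0425]},
{"grip":-1,"slide":[-0.0398, -0.0545, 0.0054],"twist":[-0.0, -0.0, 0.0425]},
{"grip":-1,"slide":[-0.0443, -0.0509, 0.0054],"twist":[-0.0, -0.0, 0.0425]},
{"grip":-1,"slide":[-0.0485, -0.0469, 0.0054],"twist":[-0.0, -0.0, 0.0425]},
{"grip":-1,"slide":[-0.0523, -0.0427, 0.0054],"twist":[-0.0, -0.0, 0.0425]},
```

>>> drive_tool(
  steps=[
    {"grip":-1,"slide":[0.02,-0.064,0.005],"twist":[0,0,0.042]},
    {"grip":-1,"slide":[0.015,-0.066,0.005],"twist":[0,0,0.042]},
    {"grip":-1,"slide":[0.009,-0.067,0.005],"twist":[0,0,0.042]},
    {"grip":-1,"slide":[0.003,-0.067,0.005],"twist":[0,0,0.042]},
    {"grip":-1,"slide":[-0.003,-0.067,0.005],"twist":[0,0,0.042]},
  ],
)

```text
time_s: 0.65
position: [0.3148, 0.4769, 0.215]
orientation: [[-0.663, -0.749, -0.002], [-0.749, 0.663, -0.005], [0.005, -0.002, -1.0]]
force: [0.6, -0.4, -0.3]
opening: 0.0852
```

```bash
python3 -c "
from plan import *
plan([.593,.288,.19],0,0,10,-1)"
```

```text
t 0.65 pos [0.3148 0.4769 0.215 ] F [ 0.6 -0.4 -0.3] open 0.0852 dist [ 0.2782 -0.1889 -0.025 ] ang 48.47
{"grip":-1,"slide":[-0.0086, -0.0667, 0.0051],"twist":[-0.0002, -0.0002, 0.0423]},
{"grip":-1,"slide":[-0.0142, -0.0657, 0.005],"twist":[-0.0002, -0.0002, 0.0423]},
{"grip":-1,"slide":[-0.0197, -0.0643, 0.005],"twist":[-0.0002, -0.0002, 0.0423]},
{"grip":-1,"slide":[-0.0251, -0.0624, 0.005],"twist":[-0.0002, -0.0002, 0.0423]},
{"grip":-1,"slide":[-0.0303, -0.0601, 0.005],"twist":[-0.0002, -0.0002, 0.0423]},
{"grip":-1,"slide":[-0.0352, -0.0573, 0.005],"twist":[-0.0002, -0.0002, 0.0423]},
{"grip":-1,"slide":[-0.04, -0.0541, 0.005],"twist":[-0.0002, -0.0002, 0.0423]},
{"grip":-1,"slide":[-0.0444, -0.0505, 0.005],"twist":[-0.0002, -0.0002, 0.0423]},
{"grip":-1,"slide":[-0.0485, -0.0466, 0.005],"twist":[-0.0002, -0.0002, 0.0423]},
{"grip":-1,"slide":[-0.0523, -0.0423, 0.005],"twist":[-0.0002, -0.0002, 0.0423]},
```

Motion tracks well.

>>> drive_tool(
  steps=[
    {"grip":-1,"slide":[-0.009,-0.067,0.005],"twist":[0,0,0.042]},
    {"grip":-1,"slide":[-0.014,-0.066,0.005],"twist":[0,0,0.042]},
    {"grip":-1,"slide":[-0.02,-0.064,0.005],"twist":[0,0,0.042]},
    {"grip":-1,"slide":[-0.025,-0.062,0.005],"twist":[0,0,0.042]},
    {"grip":-1,"slide":[-0.03,-0.06,0.005],"twist":[0,0,0.042]},
  ],
)

```text
time_s: 1.15
position: [0.4579, 0.3767, 0.2007]
orientation: [[-0.918, -0.397, -0.004], [-0.397, 0.918, -0.006], [0.006, -0.004, -1.0]]
force: [1.0, 0.5, 0.4]
opening: 0.0859
```

>>> drive_tool(
  steps=[
    {"grip":-1,"slide":[-0.035,-0.057,0.005],"twist":[0,0,0.042]},
    {"grip":-1,"slide":[-0.04,-0.054,0.005],"twist":[0,0,0.042]},
    {"grip":-1,"slide":[-0.044,-0.05,0.005],"twist":[0,0,0.042]},
    {"grip":-1,"slide":[-0.048,-0.046,0.005],"twist":[0,0,0.042]},
    {"grip":-1,"slide":[-0.052,-0.042,0.005],"twist":[0,0,0.042]},
  ],
)

```text
time_s: 1.65
position: [0.5988, 0.275, 0.1857]
orientation: [[-1.0, 0.029, -0.006], [0.029, 1.0, -0.007], [0.006, -0.008, -1.0]]
force: [1.4, 0.3, -1.4]
opening: 0.0853
```

```bash
python3 - <<'E'
from plan import *
from h import *
plan([.593,.288,.13],0,0,5,-1)
c=grab('wrist','w1'); W=cloud(c)
P=W.reshape(-1,3);P=P[~np.isnan(P).any(1)]
t=P[(P[:,2]>.108)&(P[:,2]<.125)&(abs(P[:,0]-.593)<.03)&(abs(P[:,1]-.288)<.06)]
print(len(t))
if len(t): print(t.mean(0),cv2.minAreaRect((t[:,:2]*1000).astype(np.float32)))
E
```

```text
t 1.65 pos [0.5988 0.275  0.1857] F [ 1.4  0.3 -1.4] open 0.0853 dist [-0.0058  0.013  -0.0557] ang 1.76
{"grip":-1,"slide":[0.0023, 0.0053, 0.0223],"twist":[-0.0007, -0.0006, -0.0029]},
{"grip":-1,"slide":[0.0023, 0.0053, 0.0223],"twist":[-0.0007, -0.0006, -0.0029]},
{"grip":-1,"slide":[0.0023, 0.0052, 0.0223],"twist":[-0.0007, -0.0006, -0.0029]},
{"grip":-1,"slide":[0.0023, 0.0052, 0.0223],"twist":[-0.0007, -0.0006, -0.0029]},
{"grip":-1,"slide":[0.0023, 0.0052, 0.0223],"twist":[-0.0007, -0.0006, -0.0029]},
1865
[0.5910614  0.28550072 0.11606857] ((590.9750366210938, 288.4210510253906), (85.76541137695312, 16.069961547851562), 89.62044525146484)
```

View pics/w1.png

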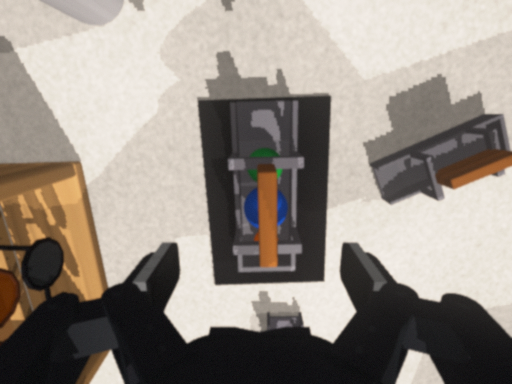

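The wrist view shows the bar at about (267,215), aligned with image vertical and midway between the fingers. Its measured centre is (0.591, 0.288), which agrees with the top camera. I'll descend in two stages.

>>> drive_tool(
  steps=[
    {"grip":-1,"slide":[0.003,0.005,0.022],"twist":[-0.0007,-0.0006,-0.003]},
    {"grip":-1,"slide":[0.003,0.005,0.022],"twist":[-0.0007,-0.0006,-0.003]},
    {"grip":-1,"slide":[0.003,0.005,0.022],"twist":[-0.0007,-0.0006,-0.003]},
    {"grip":-1,"slide":[0.002,0.005,0.022],"twist":[-0.0007,-0.0006,-0.003]},
    {"grip":-1,"slide":[0.002,0.005,0.022],"twist":[-0.0007,-0.0006,-0.003]},
  ],
)

```text
time_s: 2.2
position: [0.5937, 0.2848, 0.1238]
orientation: [[-1.0, 0.004, -0.002], [0.004, 1.0, -0.003], [0.002, -0.003, -1.0]]
force: [0.6, 0.2, -0.4]
opening: 0.0854
```

```bash
python3 - <<'E'
from plan import *
plan([.592,.288,.082],0,0,5,-1)
E
```

```text
t 2.2 pos [0.5937 0.2848 0.1238] F [ 0.6  0.2 -0.4] open 0.0854 dist [-0.0017  0.0032 -0.0418] ang 0.31
{"grip":-1,"slide":[0.0007, 0.0013, 0.0167],"twist":[-0.0003, -0.0002, -0.0004]},
{"grip":-1,"slide":[0.0007, 0.0013, 0.0167],"twist":[-0.0003, -0.0002, -0.0004]},
{"grip":-1,"slide":[0.0007, 0.0013, 0.0167],"twist":[-0.0003, -0.0002, -0.0004]},
{"grip":-1,"slide":[0.0007, 0.0013, 0.0167],"twist":[-0.0003, -0.0002, -0.0004]},
{"grip":-1,"slide":[0.0007, 0.0013, 0.0167],"twist":[-0.0003, -0.0002, -0.0004]},
```

>>> drive_tool(
  steps=[
    {"grip":-1,"slide":[0.001,0.002,0.017],"twist":[0,0,0]},
    {"grip":-1,"slide":[0.001,0.002,0.017],"twist":[0,0,0]},
    {"grip":-1,"slide":[0.001,0.001,0.017],"twist":[0,0,0]},
    {"grip":-1,"slide":[0,0.001,0.012],"twist":[0,0,0]},
    {"grip":-1,"slide":[0,0,0.008],"twist":[0,0,0]},
  ],
)

```text
time_s: 2.7
position: [0.5902, 0.2893, 0.0838]
orientation: [[-1.0, 0.001, -0.004], [0.001, 1.0, -0.003], [0.004, -0.003, -1.0]]
force: [0.5, -0.6, -0.5]
opening: 0.0853
```

```bash
python3 - <<'E'
from plan import *
plan([.592,.288,.082],0,0,2,-1)
E
```

```text
t 2.7 pos [0.5902 0.2893 0.0838] F [ 0.5 -0.6 -0.5] open 0.0853 dist [ 0.0018 -0.0013 -0.0018] ang 0.29
{"grip":-1,"slide":[-0.0018, -0.0013, 0.0018],"twist":[-0.0009, -0.0009, -0.0002]},
{"grip":-1,"slide":[-0.0018, -0.0013, 0.0018],"twist":[-0.0009, -0.0009, -0.0002]},
```

>>> drive_tool(
  steps=[
    {"grip":-1,"slide":[-0.002,-0.001,0.001],"twist":[-0.001,-0.001,0]},
    {"grip":-1,"slide":[0,0,0],"twist":[0,0,0]},
    {"grip":0,"slide":[0,0,0],"twist":[0,0,0]},
    {"grip":0.4,"slide":[0,0,0],"twist":[0,0,0]},
    {"grip":0.5,"slide":[0,0,0],"twist":[0,0,0]},
  ],
)

```text
time_s: 3.2
position: [0.5921, 0.2886, 0.084]
orientation: [[-1.0, 0.001, -0.0], [0.001, 1.0, -0.001], [0.0, -0.001, -1.0]]
force: [-0.1, 0.2, 0.7]
opening: 0.0441
```

>>> drive_tool(
  steps=[
    {"grip":1,"slide":[0,0,0],"twist":[0,0,0]},
    {"grip":1,"slide":[0,0,0],"twist":[0,0,0]},
    {"grip":1,"slide":[0,0,0],"twist":[0,0,0]},
    {"grip":1,"slide":[0,0,0],"twist":[0,0,0]},
    {"grip":1,"slide":[0,0,0],"twist":[0,0,0]},
  ],
)

```text
time_s: 3.7
position: [0.5923, 0.2887, 0.0846]
orientation: [[-1.0, 0.001, 0.0], [0.001, 1.0, -0.0], [-0.0, -0.0, -1.0]]
force: [0.7, 0.2, -0.5]
opening: 0.0153
```

```bash
python3 - <<'E'
from plan import *
from h import *
s=np.array([.592,.288,.082])
plan(s,0,0,2,1)
c=grab('wrist','w2')
E
```

```text
t 3.7 pos [0.5923 0.2887 0.0846] F [ 0.7  0.2 -0.5] open 0.0153 dist [-0.0003 -0.0007 -0.0026] ang 0.08
{"grip":1,"slide":[0.0003, -0.0007, 0.0026],"twist":[-0.0, 0.0001, -0.0003]},
{"grip":1,"slide":[0.0003, -0.0007, 0.0026],"twist":[-0.0, 0.0001, -0.0003]},
```

View pics/w2.png

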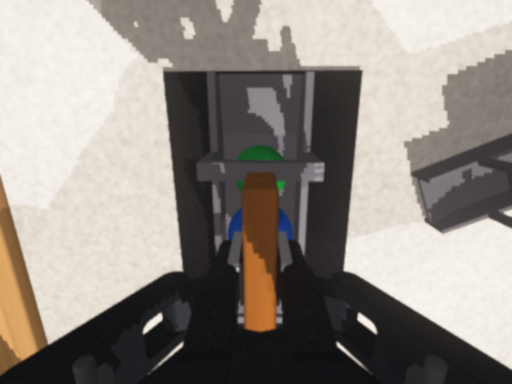

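The bar is gripped: opening is 15.3 mm, the fingers straddle it at (260,250), and the balls are undisturbed. Now a slow lift.

>>> drive_tool(
  steps=[
    {"grip":1,"slide":[0,0,-0.006],"twist":[0,0,0]},
    {"grip":1,"slide":[0,0,-0.015],"twist":[0,0,0]},
    {"grip":1,"slide":[0,0,-0.02],"twist":[0,0,0]},
    {"grip":1,"slide":[0,0,-0.025],"twist":[0,0,0]},
    {"grip":1,"slide":[0,0,-0.025],"twist":[0,0,0]},
  ],
)

```text
time_s: 4.25
position: [0.5899, 0.2876, 0.128]
orientation: [[-1.0, 0.002, -0.008], [0.002, 1.0, -0.005], [0.008, -0.005, -1.0]]
force: [0.3, 0.6, -5.1]
opening: 0.0152
```

>>> drive_tool(
  steps=[
    {"grip":1,"slide":[0,0,-0.03],"twist":[0,0,0]},
    {"grip":1,"slide":[0,0,-0.03],"twist":[0,0,0]},
    {"grip":1,"slide":[0,0,-0.03],"twist":[0,0,0]},
    {"grip":1,"slide":[0,0,-0.02],"twist":[0,0,0]},
    {"grip":1,"slide":[0,0,-0.01],"twist":[0,0,0]},
  ],
)

```text
time_s: 4.75
position: [0.5913, 0.2884, 0.1977]
orientation: [[-1.0, 0.002, -0.003], [0.002, 1.0, -0.001], [0.003, -0.001, -1.0]]
force: [0.7, -0.5, -5.4]
opening: 0.0151
```

```bash
cat >> plan.py <<'E'
RO=np.array([.5823,-.132]); TH=np.radians(-97.53); D=np.array([np.cos(TH),np.sin(TH)]); L=np.array([-D[1],D[0]])
MT=np.array([0,-.0987,.0686])   # mouth lower corner in tool frame
def tcp_for(rx,z,tip,yaw=-7.53,ry=0.):
    m=np.r_[RO+D*rx+L*ry,z]; return m-Rt(yaw,tip).apply(MT)
def mouth():
    from rig import manip
    s=manip.read_state(); m=np.array(s['position'])+np.array(s['orientation'])@MT
    d=m[:2]-RO; R=Ro.from_matrix(s['orientation']); R=R*Rt().inv() if 0 else R
    y=-R.as_matrix()[:,1]; print('mouth ramp x,y,z',np.round([d@D,d@L,m[2]],4),'tip',round(np.degrees(np.arcsin(-y[2])),2),'yaw',round(np.degrees(np.arctan2(y[1],y[0]))+90,2))
E
python3 - <<'E'
from plan import *
from h import *
mouth()
for tip in (0,5,10,15,20,25,30): print(tip,tcp_for(-.122,.131,tip))
plan(tcp_for(-.185,.160,0),-7.53,0,15,1,True)
grab('side','s2');c=load('s2');crop(c,170,60,380,260,3,'s2z')
E
```

```text
mouth ramp x,y,z [-0.3199 -0.0336  0.1292] tip -0.06 yaw -0.1
0 [0.6112217  0.08679677 0.1996    ]
5 [0.61038897 0.0804971  0.20794123]
10 [0.60946415 0.07350069 0.21569689]
15 [0.60845427 0.06586077 0.22280795]
20 [0.60736701 0.05763551 0.2292203 ]
25 [0.60621065 0.04888749 0.23488514]
30 [0.60499399 0.0396833  0.23975934]
t 4.75 pos [0.5913 0.2884 0.1977] F [ 0.7 -0.5 -5.4] open 0.0151 dist [ 0.0282 -0.1391  0.0309] ang 7.43
{"grip":1,"slide":[-0.0006, -0.003, -0.0007],"twist":[-0.0, -0.0, 0.0007]},
{"grip":1,"slide":[-0.0018, -0.009, -0.002],"twist":[-0.0, -0.0, 0.0021]},
{"grip":1,"slide":[-0.003, -0.0145, -0.0032],"twist":[-0.0, -0.0001, 0.0034]},
{"grip":1,"slide":[-0.0042, -0.0194, -0.0043],"twist":[-0.0, -0.0001, 0.0045]},
{"grip":1,"slide":[-0.0053, -0.0234, -0.0052],"twist":[-0.0001, -0.0001, 0.0055]},
{"grip":1,"slide":[-0.0063, -0.0264, -0.0059],"twist":[-0.0001, -0.0001, 0.0062]},
{"grip":1,"slide":[-0.0071, -0.0282, -0.0063],"twist":[-0.0001, -0.0001, 0.0066]},
{"grip":1,"slide":[-0.0076, -0.0287, -0.0065],"twist":[-0.0001, -0.0002, 0.0068]},
{"grip":1,"slide":[-0.0078, -0.028, -0.0063],"twist":[-0.0001, -0.0001, 0.0066]},
{"grip":1,"slide":[-0.0076, -0.026, -0.0059],"twist":[-0.0001, -0.0001, 0.0062]},
{"grip":1,"slide":[-0.0071, -0.0229, -0.0052],"twist":[-0.0001, -0.0001, 0.0055]},
{"grip":1,"slide":[-0.006, -0.0189, -0.0043],"twist":[-0.0, -0.0001, 0.0045]},
{"grip":1,"slide":[-0.0046, -0.0141, -0.0032],"twist":[-0.0, -0.0001, 0.0034]},
{"grip":1,"slide":[-0.0029, -0.0087, -0.002],"twist":[-0.0, -0.0, 0.0021]},
{"grip":1,"slide":[-0.001, -0.0029, -0.0007],"twist":[-0.0, -0.0, 0.0007]},
```

View pics/s2z.png

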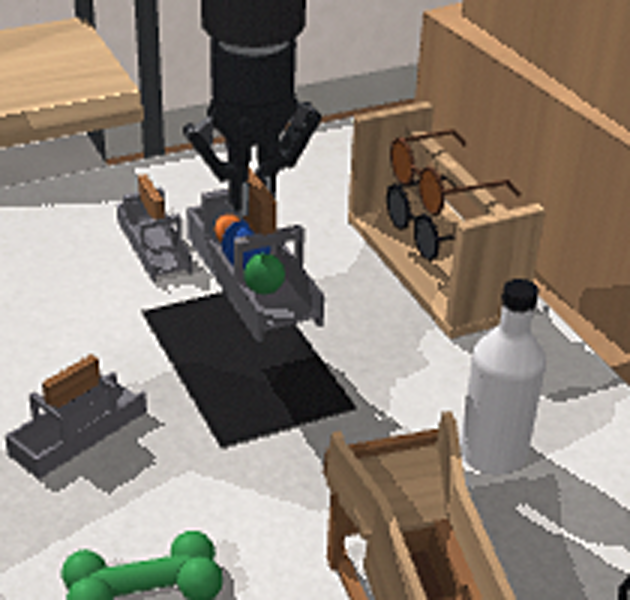

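The scoop is lifted level at about (255,270) in the crop, and all three balls are inside. Now a slow carry towards the ramp head, in smoothed rows.

>>> drive_tool(
  steps=[
    {"grip":1,"slide":[-0.001,-0.003,-0.001],"twist":[0,0,0.001]},
    {"grip":1,"slide":[-0.002,-0.009,-0.002],"twist":[0,0,0.002]},
    {"grip":1,"slide":[-0.003,-0.014,-0.003],"twist":[0,0,0.003]},
    {"grip":1,"slide":[-0.004,-0.019,-0.004],"twist":[0,0,0.005]},
    {"grip":1,"slide":[-0.005,-0.023,-0.005],"twist":[0,0,0.006]},
  ],
)

```text
time_s: 5.3
position: [0.5978, 0.2524, 0.2029]
orientation: [[-0.999, 0.037, -0.007], [0.037, 0.999, -0.003], [0.007, -0.004, -1.0]]
force: [-0.0, -0.2, -4.6]
opening: 0.0153
```

>>> drive_tool(
  steps=[
    {"grip":1,"slide":[-0.006,-0.026,-0.006],"twist":[0,0,0.006]},
    {"grip":1,"slide":[-0.007,-0.028,-0.006],"twist":[0,0,0.007]},
    {"grip":1,"slide":[-0.008,-0.028,-0.006],"twist":[0,0,0.007]},
    {"grip":1,"slide":[-0.008,-0.028,-0.006],"twist":[0,0,0.007]},
    {"grip":1,"slide":[-0.007,-0.026,-0.006],"twist":[0,0,0.006]},
  ],
)

```text
time_s: 5.8
position: [0.6126, 0.1757, 0.2197]
orientation: [[-0.994, 0.11, -0.007], [0.11, 0.994, -0.004], [0.006, -0.004, -1.0]]
force: [0.2, -0.9, -3.5]
opening: 0.0156
```

>>> drive_tool(
  steps=[
    {"grip":1,"slide":[-0.007,-0.022,-0.005],"twist":[0,0,0.005]},
    {"grip":1,"slide":[-0.006,-0.017,-0.004],"twist":[0,0,0.004]},
    {"grip":1,"slide":[-0.004,-0.012,-0.003],"twist":[0,0,0.003]},
    {"grip":1,"slide":[-0.002,-0.007,-0.002],"twist":[0,0,0.002]},
    {"grip":1,"slide":[-0.001,-0.003,0],"twist":[0,0,0]},
  ],
)

```text
time_s: 6.3
position: [0.62, 0.1395, 0.2284]
orientation: [[-0.99, 0.143, -0.005], [0.143, 0.99, -0.003], [0.005, -0.004, -1.0]]
force: [0.4, -0.4, -3.7]
opening: 0.0152
```

```bash
python3 - <<'E'
from plan import *
from h import *
mouth()
plan(tcp_for(-.125,.138,0),-7.53,0,10,1,True)
grab('side','s3');c=load('s3');crop(c,170,60,380,260,3,'s3z'); grab('top','t3');c=load('t3');crop(c,230,110,440,230,3,'t3z'); grab('wrist','w3')
E
```

```text
mouth ramp x,y,z [-0.1752  0.0002  0.1602] tip -0.22 yaw -8.24
t 6.3 pos [0.62   0.1395 0.2284] F [ 0.4 -0.4 -3.7] open 0.0152 dist [-0.0084 -0.0498 -0.0218] ang 0.79
{"grip":1,"slide":[0.0001, -0.0025, 0.0011],"twist":[-0.0, -0.0001, -0.0002]},
{"grip":1,"slide":[0.0002, -0.0072, 0.0031],"twist":[-0.0001, -0.0002, -0.0004]},
{"grip":1,"slide":[0.0002, -0.0111, 0.0049],"twist":[-0.0002, -0.0003, -0.0007]},
{"grip":1,"slide":[0.0003, -0.014, 0.0061],"twist":[-0.0003, -0.0003, -0.0009]},
{"grip":1,"slide":[0.0004, -0.0156, 0.0068],"twist":[-0.0003, -0.0004, -0.001]},
{"grip":1,"slide":[0.0004, -0.0156, 0.0068],"twist":[-0.0003, -0.0004, -0.001]},
{"grip":1,"slide":[0.0004, -0.0141, 0.0061],"twist":[-0.0003, -0.0003, -0.0009]},
{"grip":1,"slide":[0.0004, -0.0112, 0.0048],"twist":[-0.0002, -0.0003, -0.0007]},
{"grip":1,"slide":[0.0002, -0.0072, 0.0031],"twist":[-0.0001, -0.0002, -0.0004]},
{"grip":1,"slide":[0.0001, -0.0025, 0.0011],"twist":[-0.0, -0.0001, -0.0002]},
```

View pics/s3z.png

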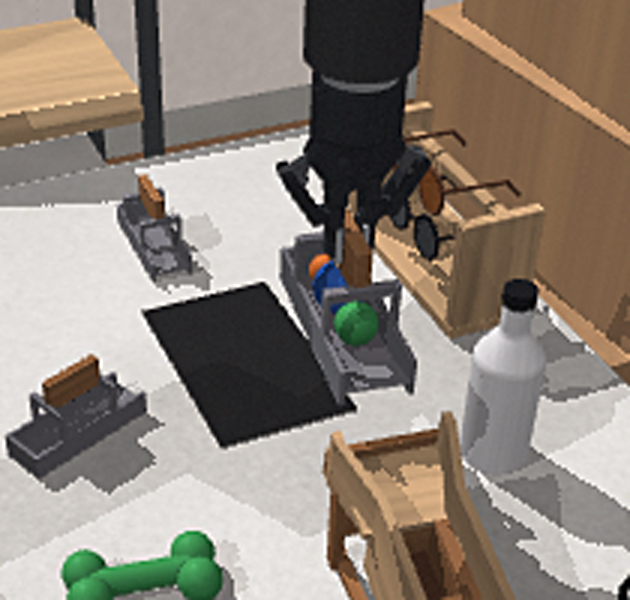

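View pics/w3.png

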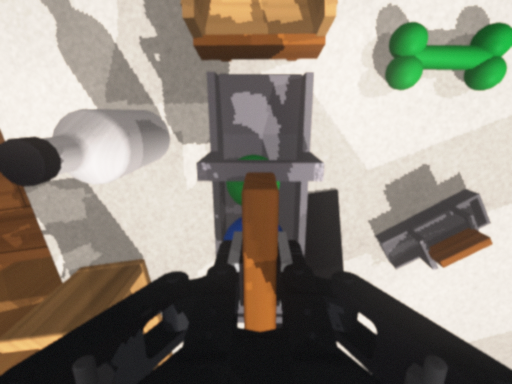

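The wrist view shows the trough centred on the ramp head: the cheeks at columns 188–333 and the trough both centre at about 260. Next I'll advance over the back stop.

>>> drive_tool(
  steps=[
    {"grip":1,"slide":[0,-0.003,0.001],"twist":[0,0,-0.001]},
    {"grip":1,"slide":[0,-0.007,0.002],"twist":[0,0,-0.001]},
    {"grip":1,"slide":[0,-0.011,0.003],"twist":[0,0,-0.001]},
    {"grip":1,"slide":[0,-0.014,0.003],"twist":[0,0,-0.001]},
    {"grip":1,"slide":[0,-0.015,0.003],"twist":[0,0,-0.001]},
  ],
)

```text
time_s: 6.95
position: [0.6157, 0.1154, 0.2209]
orientation: [[-0.992, 0.129, -0.007], [0.129, 0.992, -0.003], [0.006, -0.004, -1.0]]
force: [0.0, 0.2, -3.7]
opening: 0.0157
```

>>> drive_tool(
  steps=[
    {"grip":1,"slide":[0,-0.014,0.004],"twist":[0,0,-0.001]},
    {"grip":1,"slide":[0,-0.011,0.003],"twist":[0,0,-0.001]},
    {"grip":1,"slide":[0,-0.008,0.003],"twist":[0,0,-0.001]},
    {"grip":1,"slide":[0,-0.004,0.002],"twist":[0,0,0]},
    {"grip":1,"slide":[0,-0.001,0.001],"twist":[0,0,0]},
  ],
)

```text
time_s: 7.45
position: [0.6128, 0.093, 0.214]
orientation: [[-0.992, 0.124, -0.007], [0.124, 0.992, -0.003], [0.006, -0.004, -1.0]]
force: [0.1, -0.5, -3.8]
opening: 0.0153
```

```bash
python3 - <<'E'
from plan import *
from h import *
mouth()
plan(tcp_for(-.125,.145,0),-7.53,0,2,1,True)
c=grab('side','s4');crop(c,200,70,400,260,3,'s4z'); grab('wrist','w4')
E
```

```text
mouth ramp x,y,z [-0.1281  0.001   0.1458] tip -0.25 yaw -7.14
t 7.45 pos [0.6128 0.093  0.214 ] F [ 0.1 -0.5 -3.8] open 0.0153 dist [-0.0012 -0.0032 -0.0004] ang 0.58
{"grip":1,"slide":[0.0008, -0.0033, 0.0004],"twist":[-0.0011, -0.0015, 0.0017]},
{"grip":1,"slide":[0.0008, -0.0034, 0.0004],"twist":[-0.0011, -0.0015, 0.0017]},
```

View pics/s4z.png

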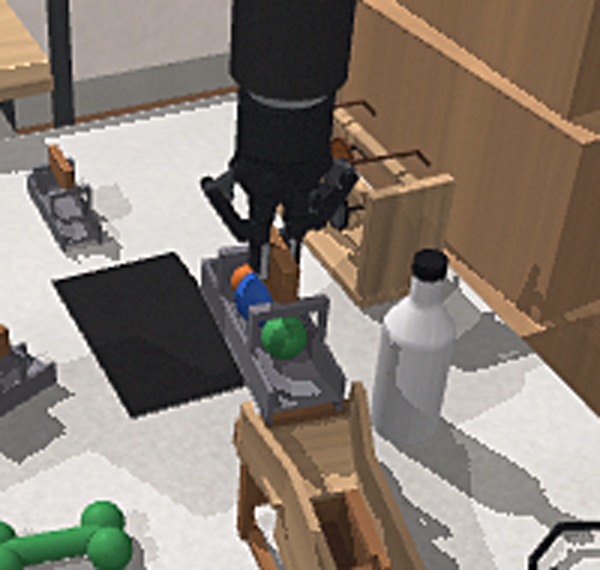

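View pics/w4.png

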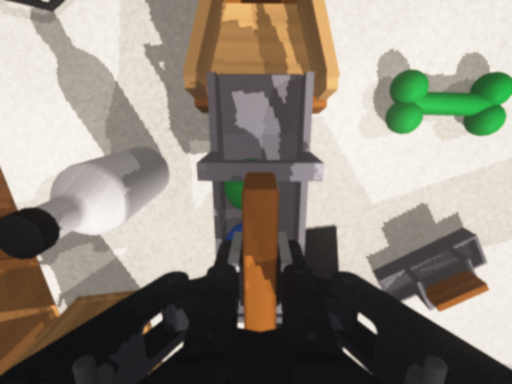

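The mouth is over the tray, centred and clear of the back stop (scoop columns 208–312, cheeks 184–339). Now a slow tip to about 8° so the balls gather at the lip.

```bash
python3 - <<'E'
from plan import *
plan(tcp_for(-.125,.142,8),-7.53,8,15,1)
E
```

```text
t 7.55 pos [0.6128 0.0933 0.214 ] F [-0.1 -0.  -3.8] open 0.0151 dist [-0.0026 -0.0139  0.0097] ang 8.26
{"grip":1,"slide":[0.0001, -0.0019, -0.0013],"twist":[-0.0048, -0.0002, 0.0002]},
{"grip":1,"slide":[0.0001, -0.0019, -0.0013],"twist":[-0.0048, -0.0002, 0.0002]},
{"grip":1,"slide":[0.0001, -0.0019, -0.0013],"twist":[-0.0048, -0.0002, 0.0002]},
{"grip":1,"slide":[0.0001, -0.0019, -0.0013],"twist":[-0.0048, -0.0002, 0.0002]},
{"grip":1,"slide":[0.0001, -0.0018, -0.0014],"twist":[-0.0048, -0.0002, 0.0002]},
{"grip":1,"slide":[0.0001, -0.0018, -0.0014],"twist":[-0.0048, -0.0002, 0.0002]},
{"grip":1,"slide":[0.0001, -0.0018, -0.0014],"twist":[-0.0048, -0.0002, 0.0002]},
{"grip":1,"slide":[0.0001, -0.0018, -0.0014],"twist":[-0.0048, -0.0002, 0.0002]},
{"grip":1,"slide":[0.0001, -0.0018, -0.0014],"twist":[-0.0048, -0.0002, 0.0002]},
{"grip":1,"slide":[0.0001, -0.0018, -0.0014],"twist":[-0.0048, -0.0002, 0.0002]},
{"grip":1,"slide":[0.0001, -0.0018, -0.0015],"twist":[-0.0048, -0.0002, 0.0002]},
{"grip":1,"slide":[0.0001, -0.0017, -0.0015],"twist":[-0.0048, -0.0002, 0.0002]},
{"grip":1,"slide":[0.0001, -0.0017, -0.0015],"twist":[-0.0048, -0.0002, 0.0002]},
{"grip":1,"slide":[0.0001, -0.0017, -0.0015],"twist":[-0.0048, -0.0002, 0.0002]},
{"grip":1,"slide":[0.0001, -0.0017, -0.0015],"twist":[-0.0048, -0.0002, 0.0002]},
```

>>> drive_tool(
  steps=[
    {"grip":1,"slide":[0,-0.002,-0.001],"twist":[-0.005,0,0]},
    {"grip":1,"slide":[0,-0.002,-0.001],"twist":[-0.005,0,0]},
    {"grip":1,"slide":[0,-0.002,-0.001],"twist":[-0.005,0,0]},
    {"grip":1,"slide":[0,-0.002,-0.001],"twist":[-0.005,0,0]},
    {"grip":1,"slide":[0,-0.002,-0.001],"twist":[-0.005,0,0]},
  ],
)

```text
time_s: 8.05
position: [0.6123, 0.0889, 0.2166]
orientation: [[-0.992, 0.123, 0.0], [0.123, 0.991, 0.05], [0.006, 0.05, -0.999]]
force: [0.8, 0.1, -3.3]
opening: 0.0153
```

>>> drive_tool(
  steps=[
    {"grip":1,"slide":[0,-0.002,-0.001],"twist":[-0.005,0,0]},
    {"grip":1,"slide":[0,-0.002,-0.001],"twist":[-0.005,0,0]},
    {"grip":1,"slide":[0,-0.002,-0.001],"twist":[-0.005,0,0]},
    {"grip":1,"slide":[0,-0.002,-0.001],"twist":[-0.005,0,0]},
    {"grip":1,"slide":[0,-0.002,-0.001],"twist":[-0.005,0,0]},
  ],
)

```text
time_s: 8.55
position: [0.6116, 0.083, 0.2193]
orientation: [[-0.992, 0.123, 0.007], [0.123, 0.987, 0.104], [0.006, 0.104, -0.995]]
force: [0.6, 1.6, -3.9]
opening: 0.0153
```

```bash
python3 - <<'E'
from plan import *
from h import *
mouth()
plan(tcp_for(-.125,.138,12),-7.53,12,10,1)
grab('wrist','w5');c=grab('side','s5');crop(c,200,70,400,260,3,'s5z')
E
```

```text
mouth ramp x,y,z [-0.126   0.0012  0.1408] tip 5.98 yaw -7.1
t 8.55 pos [0.6116 0.083  0.2193] F [ 0.6  1.6 -3.9] open 0.0153 dist [-0.0021 -0.0095  0.0064] ang 6.05
{"grip":1,"slide":[0.0002, -0.0018, -0.0015],"twist":[-0.0053, -0.0003, 0.0004]},
{"grip":1,"slide":[0.0002, -0.0018, -0.0015],"twist":[-0.0053, -0.0003, 0.0004]},
{"grip":1,"slide":[0.0002, -0.0018, -0.0015],"twist":[-0.0053, -0.0003, 0.0004]},
{"grip":1,"slide":[0.0002, -0.0018, -0.0015],"twist":[-0.0053, -0.0003, 0.0004]},
{"grip":1,"slide":[0.0002, -0.0017, -0.0015],"twist":[-0.0053, -0.0003, 0.0004]},
{"grip":1,"slide":[0.0002, -0.0017, -0.0016],"twist":[-0.0053, -0.0003, 0.0004]},
{"grip":1,"slide":[0.0002, -0.0017, -0.0016],"twist":[-0.0053, -0.0003, 0.0004]},
{"grip":1,"slide":[0.0002, -0.0017, -0.0016],"twist":[-0.0053, -0.0003, 0.0004]},
{"grip":1,"slide":[0.0002, -0.0017, -0.0016],"twist":[-0.0053, -0.0003, 0.0004]},
{"grip":1,"slide":[0.0002, -0.0017, -0.0016],"twist":[-0.0053, -0.0003, 0.0004]},
```

View pics/w5.png

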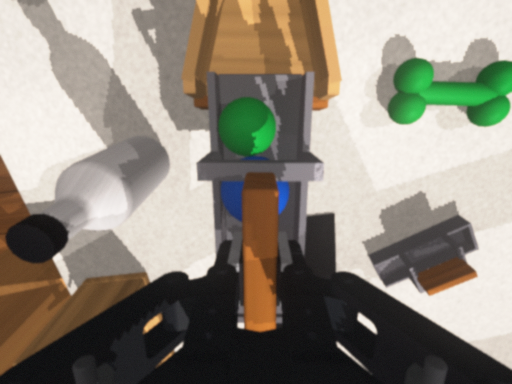

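View pics/s5z.png

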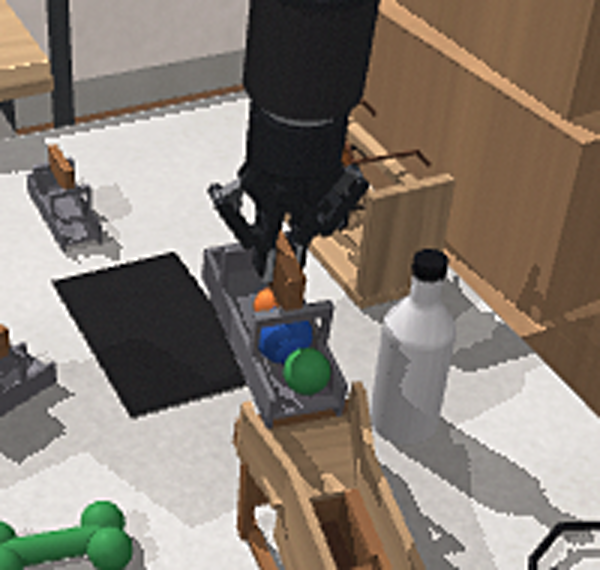

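The balls are gathered at the lip in the order green, blue, orange. I'll keep tipping slowly so they leave one by one, lowering a little as I go.

>>> drive_tool(
  steps=[
    {"grip":1,"slide":[0,-0.002,0],"twist":[-0.004,0,0]},
    {"grip":1,"slide":[0,-0.002,0],"twist":[-0.004,0,0]},
    {"grip":1,"slide":[0,-0.002,0],"twist":[-0.004,0,0]},
    {"grip":1,"slide":[0,-0.002,0],"twist":[-0.004,0,0]},
    {"grip":1,"slide":[0,-0.002,0],"twist":[-0.004,0,0]},
  ],
)

```text
time_s: 9.15
position: [0.6109, 0.0778, 0.2185]
orientation: [[-0.992, 0.122, 0.012], [0.123, 0.982, 0.146], [0.006, 0.146, -0.989]]
force: [-0.5, -0.3, -3.9]
opening: 0.0153
```

```bash
python3 - <<'E'
from plan import *
from h import *
mouth()
plan(tcp_for(-.125,.133,12),-7.53,12,5,1)
grab('wrist','w6')
E
```

```text
mouth ramp x,y,z [-0.1241  0.0011  0.1362] tip 8.41 yaw -7.11
t 9.15 pos [0.6109 0.0778 0.2185] F [-0.5 -0.3 -3.9] open 0.0153 dist [-0.0015 -0.0043  0.0021] ang 3.64
{"grip":1,"slide":[0.0004, -0.0016, -0.0011],"twist":[-0.0063, -0.0007, 0.0007]},
{"grip":1,"slide":[0.0004, -0.0016, -0.0011],"twist":[-0.0063, -0.0007, 0.0007]},
{"grip":1,"slide":[0.0004, -0.0016, -0.0011],"twist":[-0.0063, -0.0007, 0.0007]},
{"grip":1,"slide":[0.0004, -0.0016, -0.0012],"twist":[-0.0063, -0.0007, 0.0007]},
{"grip":1,"slide":[0.0004, -0.0016, -0.0012],"twist":[-0.0063, -0.0007, 0.0007]},
```

View pics/w6.png

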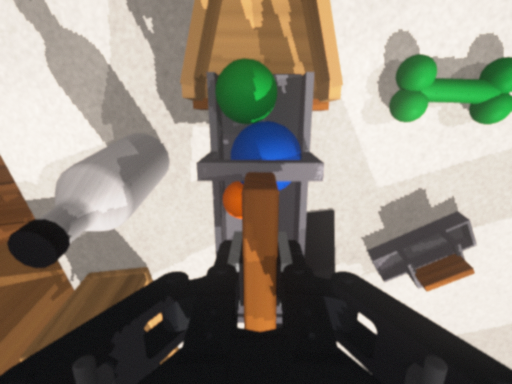

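Green is at (246,90), right at the mouth edge, with blue at (265,155) and orange behind. I'll continue gently.

>>> drive_tool(
  steps=[
    {"grip":1,"slide":[0,-0.001,0],"twist":[-0.003,0,0]},
    {"grip":1,"slide":[0,-0.001,0],"twist":[-0.003,0,0]},
    {"grip":1,"slide":[0,-0.001,0],"twist":[-0.003,0,0]},
    {"grip":1,"slide":[0,-0.001,0],"twist":[-0.003,0,0]},
    {"grip":1,"slide":[0,0,0],"twist":[-0.003,0,0]},
  ],
)

```text
time_s: 9.7
position: [0.6107, 0.0749, 0.2199]
orientation: [[-0.992, 0.122, 0.018], [0.123, 0.976, 0.177], [0.004, 0.178, -0.984]]
force: [-0.7, -1.0, -1.5]
opening: 0.0152
```

```bash
python3 - <<'E'
from plan import *
from h import *
mouth()
grab('wrist','w7')
E
```

```text
mouth ramp x,y,z [-0.124   0.0014  0.1348] tip 10.26 yaw -7.12
```

View pics/w7.png

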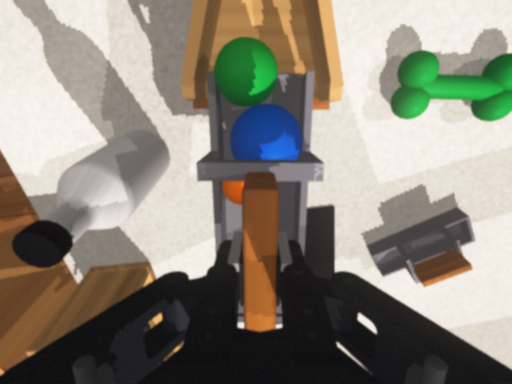

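Green's centre is now over the edge. I'll tip a little more and watch.

>>> drive_tool(
  steps=[
    {"grip":1,"slide":[0,0,0],"twist":[-0.003,0,0]},
    {"grip":1,"slide":[0,0,0],"twist":[-0.002,0,0]},
    {"grip":1,"slide":[0,0,0],"twist":[0,0,0]},
    {"grip":1,"slide":[0,0,0],"twist":[0,0,0]},
    {"grip":1,"slide":[0,0,0],"twist":[0,0,0]},
  ],
)

```text
time_s: 10.25
position: [0.6108, 0.074, 0.2206]
orientation: [[-0.992, 0.122, 0.02], [0.124, 0.974, 0.187], [0.003, 0.188, -0.982]]
force: [-0.3, 0.1, -0.9]
opening: 0.0152
```

```bash
python3 - <<'E'
from plan import *
from h import *
mouth()
grab('wrist','w8');c=grab('side','s8');crop(c,200,120,400,340,2.7,'s8z')
E
```

```text
mouth ramp x,y,z [-0.124   0.0016  0.1346] tip 10.85 yaw -7.16
```

View pics/w8.png

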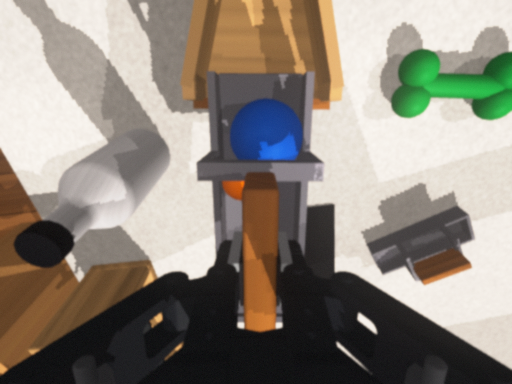

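View pics/s8z.png

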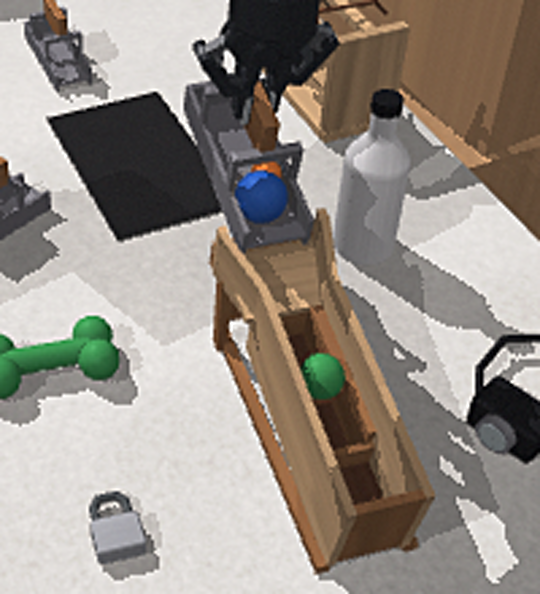

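Green left alone and is rolling over the ramp at (323,375) in the crop. I'll hold to see it settle.

>>> drive_tool(
  steps=[
    {"grip":1,"slide":[0,0,0],"twist":[0,0,0]},
    {"grip":1,"slide":[0,0,0],"twist":[0,0,0]},
    {"grip":1,"slide":[0,0,0],"twist":[0,0,0]},
    {"grip":1,"slide":[0,0,0],"twist":[0,0,0]},
    {"grip":1,"slide":[0,0,0],"twist":[0,0,0]},
  ],
)

```text
time_s: 10.85
position: [0.6108, 0.0741, 0.2206]
orientation: [[-0.992, 0.122, 0.02], [0.124, 0.975, 0.187], [0.003, 0.188, -0.982]]
force: [-1.0, -1.2, -1.5]
opening: 0.0155
```

```bash
python3 - <<'E'
from plan import *
from h import *
mouth()
c=grab('side','s9');crop(c,200,120,400,340,2.7,'s9z')
E
```

```text
mouth ramp x,y,z [-0.124   0.0016  0.1347] tip 10.83 yaw -7.15
```

View pics/s9z.png

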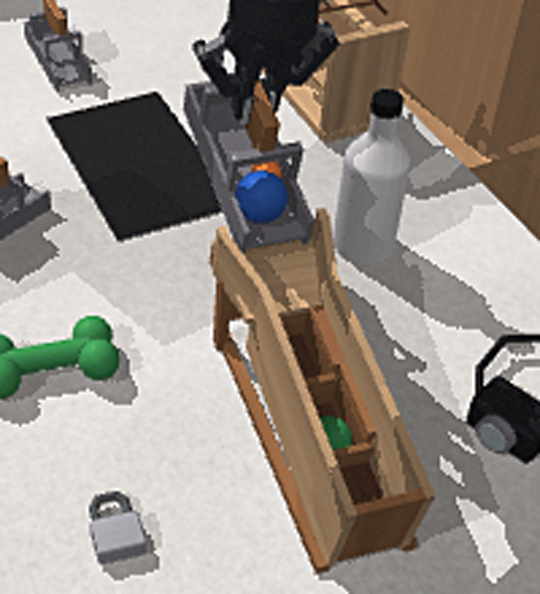

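Green is in the medium hole at (337,432). Next is blue, tipping on slowly.

>>> drive_tool(
  steps=[
    {"grip":1,"slide":[0,-0.001,0],"twist":[-0.003,0,0]},
    {"grip":1,"slide":[0,-0.001,0],"twist":[-0.003,0,0]},
    {"grip":1,"slide":[0,-0.001,0],"twist":[-0.003,0,0]},
    {"grip":1,"slide":[0,-0.001,0],"twist":[-0.002,0,0]},
    {"grip":1,"slide":[0,0,0],"twist":[0,0,0]},
  ],
)

```text
time_s: 11.4
position: [0.6106, 0.0718, 0.222]
orientation: [[-0.992, 0.121, 0.025], [0.124, 0.97, 0.21], [0.001, 0.212, -0.977]]
force: [-2.2, -0.4, 0.3]
opening: 0.0153
```

```bash
python3 - <<'E'
from plan import *
from h import *
mouth()
grab('wrist','w10')
E
```

```text
mouth ramp x,y,z [-0.1238  0.0018  0.134 ] tip 12.23 yaw -7.13
```

View pics/w10.png

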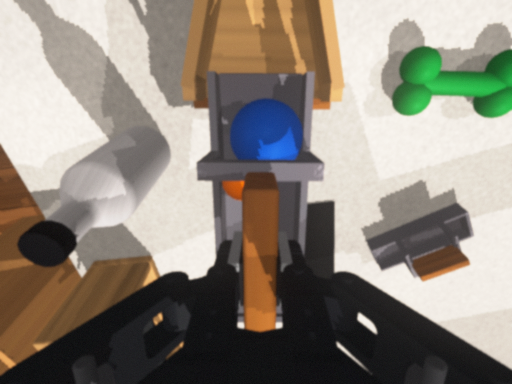

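Blue hasn't moved, and the force reading fell from about -3.9 to 0. The scoop may be resting lightly on the back stop. I'll raise it 3 mm, centre it by 1.5 mm, and compare.

>>> drive_tool(
  steps=[
    {"grip":1,"slide":[0.001,-0.001,-0.003],"twist":[0,0,0]},
    {"grip":1,"slide":[0.001,-0.001,-0.003],"twist":[0,0,0]},
    {"grip":1,"slide":[0.001,0,0],"twist":[0,0,0]},
    {"grip":1,"slide":[0,0,0],"twist":[0,0,0]},
    {"grip":1,"slide":[0,0,0],"twist":[0,0,0]},
  ],
)

```text
time_s: 11.95
position: [0.6088, 0.0714, 0.2222]
orientation: [[-0.992, 0.121, 0.022], [0.123, 0.97, 0.211], [0.004, 0.213, -0.977]]
force: [-0.0, -0.5, -1.4]
opening: 0.0152
```

```bash
python3 - <<'E'
from plan import *
from h import *
mouth()
from rig import manip
s=manip.read_state(); print(np.round(s['force'],2),np.round(s['wrist_torque'],2))
c=grab('side','s11');crop(c,260,130,350,230,6,'s11z')
E
```

```text
mouth ramp x,y,z [-0.1233 -0.      0.1342] tip 12.27 yaw -7.13
[-0.04 -0.47 -1.36] [-0.89  0.26 -0.  ]
```

View pics/s11z.png

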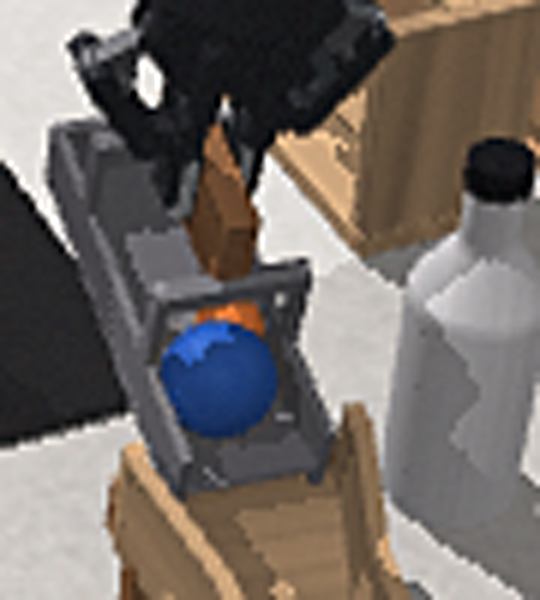

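>>> drive_tool(
  steps=[
    {"grip":1,"slide":[0,0,-0.006],"twist":[0,0,0]},
    {"grip":1,"slide":[0,0,-0.006],"twist":[0,0,0]},
    {"grip":1,"slide":[0,0,-0.004],"twist":[0,0,0]},
    {"grip":1,"slide":[0,0,0],"twist":[0,0,0]},
    {"grip":1,"slide":[0,0,0],"twist":[0,0,0]},
  ],
)

```text
time_s: 12.5
position: [0.6086, 0.0698, 0.2299]
orientation: [[-0.992, 0.121, 0.022], [0.123, 0.97, 0.212], [0.005, 0.213, -0.977]]
force: [-0.5, -0.1, -2.6]
opening: 0.0154
```

```bash
python3 - <<'E'
from plan import *
from h import *
mouth()
from rig import manip
s=manip.read_state(); print(np.round(s['force'],2),np.round(s['wrist_torque'],2))
c=grab('wrist','w12')
W=cloud(c);P=W.reshape(-1,3);P=P[~np.isnan(P).any(1)]
d=P[:,:2]-RO; Q=np.c_[d@D,d@L,P[:,2]]
# head end: cheeks / back stop profile
for a in np.arange(-.16,-.09,.005):
    m=(abs(Q[:,0]-a)<.0025)&(Q[:,2]>.06)&(Q[:,2]<.175)&(abs(Q[:,1])<.06)
    if m.sum()>5:
        q=Q[m]; print(round(a,3),m.sum(),'ymin/max',np.round([q[:,1].min(),q[:,1].max()],3),'z|y|>.04',np.round(q[abs(q[:,1])>.042][:,2].max() if (abs(q[:,1])>.042).any() else 0,3))
E
```

```text
mouth ramp x,y,z [-1.217e-01 -1.000e-04  1.419e-01] tip 12.29 yaw -7.13
[-0.51 -0.08 -2.62] [-0.86  0.14 -0.03]
-0.16 209 ymin/max [-0.036  0.032] z|y|>.04 0
-0.155 244 ymin/max [-0.035  0.033] z|y|>.04 0
-0.15 354 ymin/max [-0.054  0.051] z|y|>.04 0.127
-0.145 580 ymin/max [-0.054  0.052] z|y|>.04 0.127
-0.14 724 ymin/max [-0.053  0.051] z|y|>.04 0.154
-0.135 1311 ymin/max [-0.054  0.052] z|y|>.04 0.156
-0.13 1137 ymin/max [-0.054  0.053] z|y|>.04 0.155
-0.125 1377 ymin/max [-0.054  0.053] z|y|>.04 0.153
-0.12 1508 ymin/max [-0.053  0.051] z|y|>.04 0.154
-0.115 1108 ymin/max [-0.052  0.05 ] z|y|>.04 0.152
-0.11 1078 ymin/max [-0.051  0.049] z|y|>.04 0.152
-0.105 1101 ymin/max [-0.049  0.047] z|y|>.04 0.15
-0.1 1083 ymin/max [-0.048  0.046] z|y|>.04 0.15
-0.095 1107 ymin/max [-0.047  0.044] z|y|>.04 0.148
-0.09 1094 ymin/max [-0.046  0.043] z|y|>.04 0.147
```

View pics/w12.png

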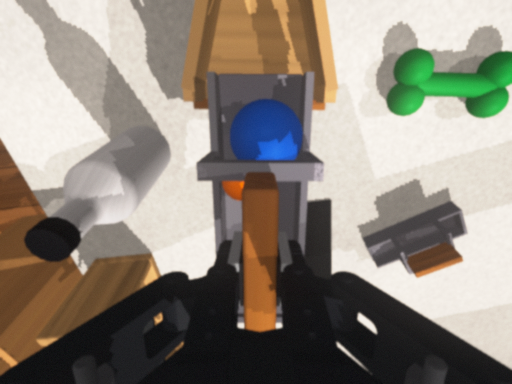

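The cloud gives the back stop at x -0.150 to -0.142 with its top at 0.127, so clearance is now about 12 mm and the force is near the expected weight. Tipping on.

```bash
python3 - <<'E'
from plan import *
plan(tcp_for(-.122,.137,15.5),-7.53,15.5,8,1)
E
```

```text
t 12.55 pos [0.6086 0.0698 0.23  ] F [ 0.4 -0.1 -4.2] open 0.0154 dist [-0.0003 -0.0047 -0.0005] ang 3.26
{"grip":1,"slide":[-0.0001, -0.0012, -0.0001],"twist":[-0.0035, -0.0004, 0.0004]},
{"grip":1,"slide":[-0.0001, -0.0012, -0.0001],"twist":[-0.0035, -0.0004, 0.0004]},
{"grip":1,"slide":[-0.0001, -0.0012, -0.0001],"twist":[-0.0035, -0.0004, 0.0004]},
{"grip":1,"slide":[-0.0001, -0.0012, -0.0002],"twist":[-0.0035, -0.0004, 0.0004]},
{"grip":1,"slide":[-0.0001, -0.0012, -0.0002],"twist":[-0.0035, -0.0004, 0.0004]},
{"grip":1,"slide":[-0.0001, -0.0012, -0.0002],"twist":[-0.0035, -0.0004, 0.0004]},
{"grip":1,"slide":[-0.0001, -0.0012, -0.0002],"twist":[-0.0035, -0.0004, 0.0004]},
{"grip":1,"slide":[-0.0001, -0.0012, -0.0002],"twist":[-0.0035, -0.0004, 0.0004]},
```

>>> drive_tool(
  steps=[
    {"grip":1,"slide":[0,-0.001,0],"twist":[-0.0035,0,0]},
    {"grip":1,"slide":[0,-0.001,0],"twist":[-0.0035,0,0]},
    {"grip":1,"slide":[0,-0.001,0],"twist":[-0.0035,0,0]},
    {"grip":1,"slide":[0,-0.001,0],"twist":[0,0,0]},
    {"grip":1,"slide":[0,0,0],"twist":[0,0,0]},
  ],
)

```text
time_s: 13.05
position: [0.6082, 0.0676, 0.2291]
orientation: [[-0.992, 0.121, 0.024], [0.123, 0.964, 0.234], [0.005, 0.235, -0.972]]
force: [0.1, 0.1, -4.2]
opening: 0.0153
```

```bash
python3 - <<'E'
from plan import *
from h import *
mouth()
grab('wrist','w13')
E
```

```text
mouth ramp x,y,z [-0.1214 -0.0003  0.1392] tip 13.59 yaw -7.15
```

View pics/w13.png

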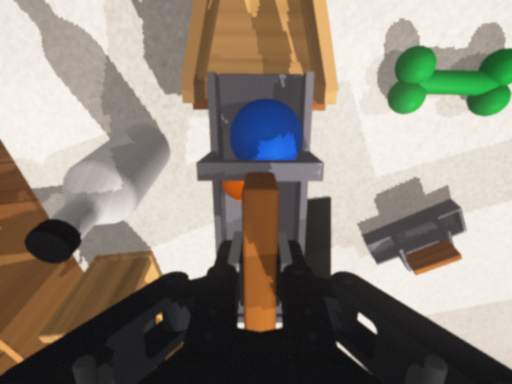

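Force is back to -4.2, so the scoop is free. Blue still sits in the valley. Continuing.

>>> drive_tool(
  steps=[
    {"grip":1,"slide":[0,-0.001,0.001],"twist":[-0.003,0,0]},
    {"grip":1,"slide":[0,-0.001,0.001],"twist":[-0.003,0,0]},
    {"grip":1,"slide":[0,-0.001,0.001],"twist":[-0.003,0,0]},
    {"grip":1,"slide":[0,-0.001,0],"twist":[-0.003,0,0]},
    {"grip":1,"slide":[0,0,0],"twist":[0,0,0]},
  ],
)

```text
time_s: 13.6
position: [0.608, 0.0659, 0.2269]
orientation: [[-0.992, 0.12, 0.027], [0.123, 0.958, 0.259], [0.005, 0.26, -0.966]]
force: [0.1, 0.6, -3.9]
opening: 0.0149
```

```bash
python3 - <<'E'
from plan import *
from h import *
mouth()
grab('wrist','w14')
E
```

```text
mouth ramp x,y,z [-0.1221 -0.0004  0.135 ] tip 15.08 yaw -7.15
```

View pics/w14.png

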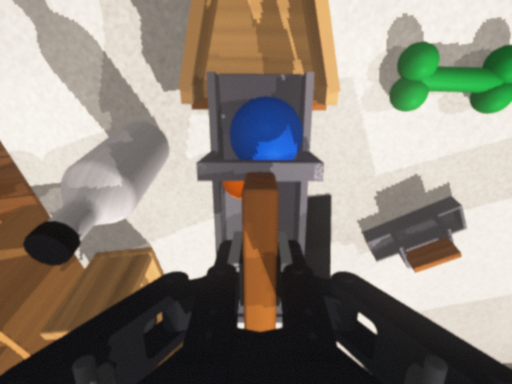

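>>> drive_tool(
  steps=[
    {"grip":1,"slide":[0,-0.001,0],"twist":[-0.003,0,0]},
    {"grip":1,"slide":[0,-0.001,0],"twist":[-0.003,0,0]},
    {"grip":1,"slide":[0,-0.001,0],"twist":[0,0,0]},
    {"grip":1,"slide":[0,0,0],"twist":[0,0,0]},
    {"grip":1,"slide":[0,0,0],"twist":[0,0,0]},
  ],
)

```text
time_s: 14.15
position: [0.6078, 0.0644, 0.2265]
orientation: [[-0.992, 0.12, 0.028], [0.123, 0.955, 0.271], [0.005, 0.272, -0.962]]
force: [-0.1, 0.9, -3.1]
opening: 0.0154
```

```bash
python3 - <<'E'
from plan import *
from h import *
mouth()
grab('wrist','w15')
E
```

```text
mouth ramp x,y,z [-0.1218 -0.0003  0.1336] tip 15.81 yaw -7.15
```

View pics/w15.png

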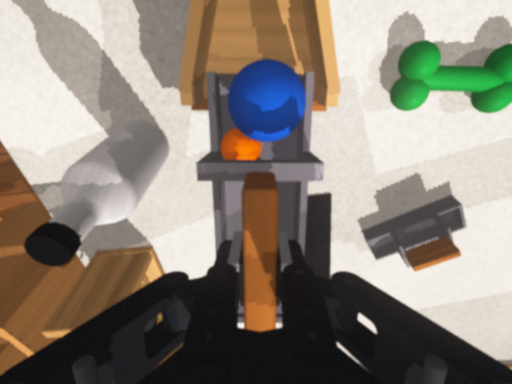

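Blue is at (266,100) and leaving, with orange right behind at (241,145). I'll hold briefly, then ease back to keep orange in for now.

>>> drive_tool(
  steps=[
    {"grip":1,"slide":[0,0,0],"twist":[0,0,0]},
    {"grip":1,"slide":[0,0,0],"twist":[0,0,0]},
    {"grip":1,"slide":[0,0,0],"twist":[0.006,0,0]},
    {"grip":1,"slide":[0,0,0],"twist":[0.008,0,0]},
    {"grip":1,"slide":[0,0,0],"twist":[0.008,0,0]},
  ],
)

```text
time_s: 14.7
position: [0.608, 0.0641, 0.2272]
orientation: [[-0.992, 0.121, 0.024], [0.124, 0.966, 0.226], [0.004, 0.227, -0.974]]
force: [-0.6, -0.4, -2.9]
opening: 0.0152
```

```bash
python3 - <<'E'
from plan import *
from h import *
mouth()
grab('wrist','w16');c=grab('side','s16');crop(c,200,120,400,340,2.7,'s16z')
E
```

```text
mouth ramp x,y,z [-1.172e-01  1.000e-04  1.380e-01] tip 13.12 yaw -7.16
```

View pics/w16.png

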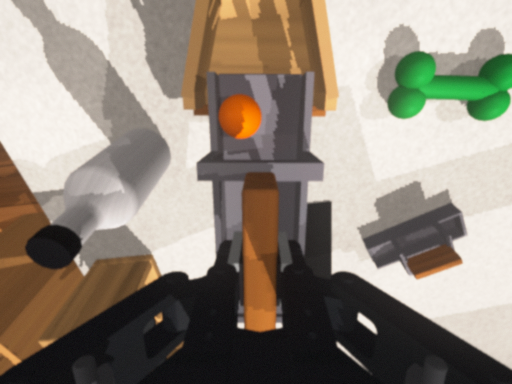

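View pics/s16z.png

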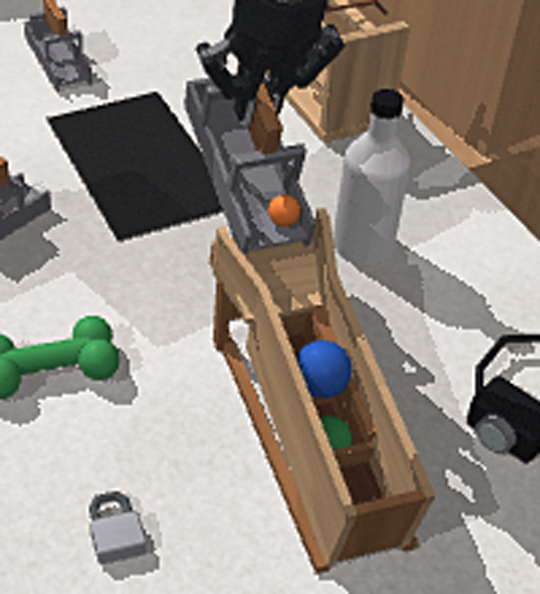

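Blue is rolling over the small hole at (323,368), and orange was held back at (240,117) in the wrist view. I'll wait.

>>> drive_tool(
  steps=[
    {"grip":1,"slide":[0,0,0],"twist":[0.004,0,0]},
    {"grip":1,"slide":[0,0.002,0],"twist":[0.004,0,0]},
    {"grip":1,"slide":[0,0.002,0],"twist":[0,0,0]},
    {"grip":1,"slide":[0,0,0],"twist":[0,0,0]},
    {"grip":1,"slide":[0,0,0],"twist":[0,0,0]},
  ],
)

```text
time_s: 15.3
position: [0.6082, 0.0672, 0.2275]
orientation: [[-0.993, 0.12, 0.022], [0.122, 0.97, 0.21], [0.004, 0.211, -0.978]]
force: [0.6, -0.3, -3.9]
opening: 0.015
```

```bash
python3 - <<'E'
from plan import *
from h import *
mouth()
c=grab('side','s17');crop(c,200,120,400,340,2.7,'s17z')
plan(tcp_for(-.122,.136,15.5),-7.53,15.5,8,1)
E
```

```text
mouth ramp x,y,z [-0.1188 -0.      0.1397] tip 12.16 yaw -7.06
t 15.35 pos [0.6082 0.0671 0.2275] F [-0.5  1.  -2.5] open 0.0151 dist [ 0.0001 -0.0021  0.001 ] ang 3.39
{"grip":1,"slide":[-0.0001, -0.0004, -0.0003],"twist":[-0.0036, -0.0004, 0.0005]},
{"grip":1,"slide":[-0.0001, -0.0004, -0.0004],"twist":[-0.0036, -0.0004, 0.0005]},
{"grip":1,"slide":[-0.0001, -0.0004, -0.0004],"twist":[-0.0036, -0.0004, 0.0005]},
{"grip":1,"slide":[-0.0001, -0.0004, -0.0004],"twist":[-0.0036, -0.0004, 0.0005]},
{"grip":1,"slide":[-0.0001, -0.0004, -0.0004],"twist":[-0.0036, -0.0004, 0.0005]},
{"grip":1,"slide":[-0.0001, -0.0004, -0.0004],"twist":[-0.0036, -0.0004, 0.0005]},
{"grip":1,"slide":[-0.0001, -0.0004, -0.0004],"twist":[-0.0036, -0.0004, 0.0005]},
{"grip":1,"slide":[-0.0001, -0.0004, -0.0004],"twist":[-0.0036, -0.0004, 0.0005]},
```

View pics/s17z.png

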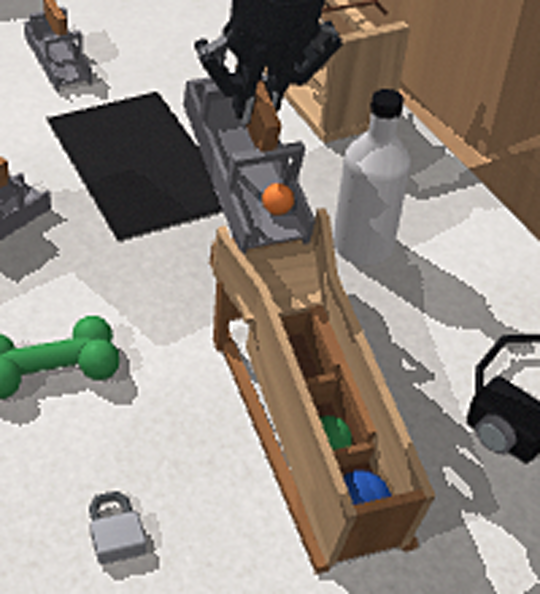

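Blue is in the large hole at (368,487). Orange is last: a slow tip past 15°.

>>> drive_tool(
  steps=[
    {"grip":1,"slide":[0,-0.001,0.001],"twist":[-0.006,0,0]},
    {"grip":1,"slide":[0,-0.001,0.001],"twist":[-0.006,0,0]},
    {"grip":1,"slide":[0,-0.001,0],"twist":[-0.006,0,0]},
    {"grip":1,"slide":[0,0,0],"twist":[-0.006,0,0]},
    {"grip":1,"slide":[0,0,0],"twist":[-0.006,0,0]},
  ],
)

```text
time_s: 15.85
position: [0.608, 0.0655, 0.2261]
orientation: [[-0.992, 0.119, 0.029], [0.122, 0.954, 0.272], [0.004, 0.274, -0.962]]
force: [0.3, -0.4, -1.8]
opening: 0.0147
```

```bash
python3 - <<'E'
from plan import *
from h import *
mouth()
grab('wrist','w18')
E
```

```text
mouth ramp x,y,z [-1.230e-01 -1.000e-04  1.331e-01] tip 15.88 yaw -7.1
```

View pics/w18.png

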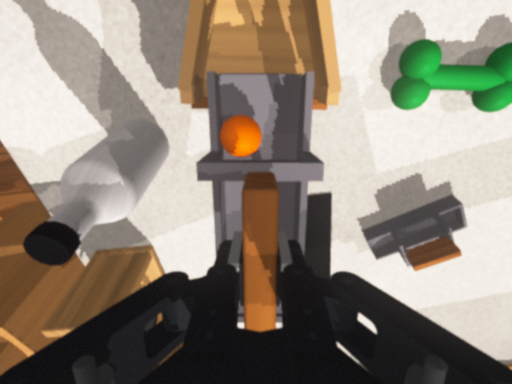

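>>> drive_tool(
  steps=[
    {"grip":1,"slide":[0,-0.001,0],"twist":[-0.004,0,0]},
    {"grip":1,"slide":[0,-0.001,-0.001],"twist":[-0.004,0,0]},
    {"grip":1,"slide":[0,0,-0.001],"twist":[0,0,0]},
    {"grip":1,"slide":[0,0,0],"twist":[0,0,0]},
    {"grip":1,"slide":[0,0,0],"twist":[0,0,0]},
  ],
)

```text
time_s: 16.4
position: [0.608, 0.0634, 0.2274]
orientation: [[-0.992, 0.119, 0.033], [0.123, 0.949, 0.289], [0.004, 0.291, -0.957]]
force: [-0.2, 0.7, -3.5]
opening: 0.015
```

```bash
python3 - <<'E'
from plan import *
from h import *
mouth()
grab('wrist','w19')
E
```

```text
mouth ramp x,y,z [-1.226e-01  1.000e-04  1.331e-01] tip 16.91 yaw -7.15
```

View pics/w19.png

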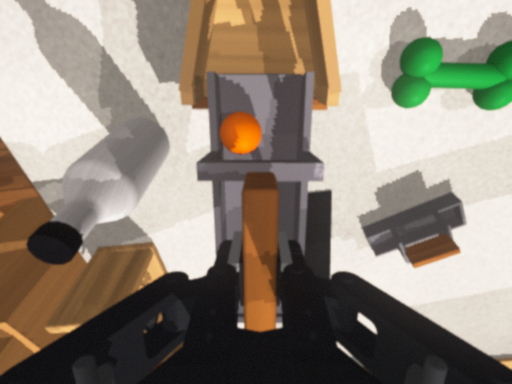

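>>> drive_tool(
  steps=[
    {"grip":1,"slide":[0,-0.001,0],"twist":[-0.004,0,0]},
    {"grip":1,"slide":[0,-0.001,0],"twist":[-0.004,0,0]},
    {"grip":1,"slide":[0,0,0],"twist":[-0.003,0,0]},
    {"grip":1,"slide":[0,0,0],"twist":[0,0,0]},
    {"grip":1,"slide":[0,0,0],"twist":[0,0,0]},
  ],
)

```text
time_s: 16.95
position: [0.6078, 0.0617, 0.2283]
orientation: [[-0.992, 0.118, 0.036], [0.123, 0.943, 0.31], [0.002, 0.312, -0.95]]
force: [-1.3, 0.4, -1.8]
opening: 0.0154
```

```bash
python3 - <<'E'
from plan import *
from h import *
mouth()
grab('wrist','w20')
E
```

```text
mouth ramp x,y,z [-0.123   0.0003  0.1323] tip 18.21 yaw -7.14
```

View pics/w20.png

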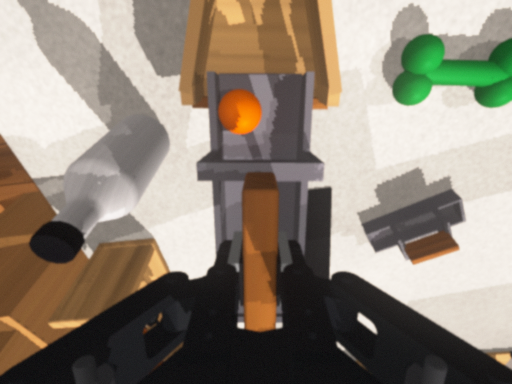

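Orange is at (240,110) and rolling out. Holding.

>>> drive_tool(
  steps=[
    {"grip":1,"slide":[0,0,0],"twist":[0,0,0]},
    {"grip":1,"slide":[0,0,0],"twist":[0,0,0]},
    {"grip":1,"slide":[0,0,0],"twist":[0,0,0]},
    {"grip":1,"slide":[0,0,0],"twist":[0,0,0]},
    {"grip":1,"slide":[0,0,0],"twist":[0,0,0]},
  ],
)

```text
time_s: 17.5
position: [0.6078, 0.0618, 0.2282]
orientation: [[-0.992, 0.118, 0.036], [0.123, 0.943, 0.31], [0.002, 0.312, -0.95]]
force: [-0.9, -0.9, -1.3]
opening: 0.0153
```

>>> drive_tool(
  steps=[
    {"grip":1,"slide":[0,0,0],"twist":[0,0,0]},
    {"grip":1,"slide":[0,0,0],"twist":[0,0,0]},
    {"grip":1,"slide":[0,0,0],"twist":[0,0,0]},
    {"grip":1,"slide":[0,0,0],"twist":[0,0,0]},
    {"grip":1,"slide":[0,0,0],"twist":[0,0,0]},
  ],
)

```text
time_s: 18.0
position: [0.6078, 0.0618, 0.2282]
orientation: [[-0.992, 0.118, 0.036], [0.123, 0.943, 0.31], [0.002, 0.312, -0.95]]
force: [-0.4, -0.9, -1.4]
opening: 0.0156
```

```bash
python3 - <<'E'
from plan import *
from h import *
mouth()
c=grab('side','s21');crop(c,200,120,400,340,2.7,'s21z')
plan(tcp_for(-.16,.17,0),-7.53,0,10,1,True)
E
```

```text
mouth ramp x,y,z [-0.1231  0.0003  0.1323] tip 18.18 yaw -7.12
t 18.05 pos [0.6078 0.0618 0.2282] F [-0.6 -1.3 -1.1] open 0.0152 dist [0.0084 0.0626 0.0104] ang 18.19
{"grip":1,"slide":[-0.0, 0.0031, 0.0005],"twist":[0.0039, -0.0, 0.0001]},
{"grip":1,"slide":[-0.0001, 0.009, 0.0013],"twist":[0.0113, -0.0001, 0.0003]},
{"grip":1,"slide":[-0.0001, 0.0141, 0.0018],"twist":[0.0176, -0.0002, 0.0004]},
{"grip":1,"slide":[-0.0001, 0.0178, 0.0016],"twist":[0.0221, -0.0003, 0.0005]},
{"grip":1,"slide":[-0.0001, 0.0198, 0.0009],"twist":[0.0245, -0.0003, 0.0006]},
{"grip":1,"slide":[-0.0001, 0.0198, -0.0001],"twist":[0.0245, -0.0003, 0.0006]},
{"grip":1,"slide":[-0.0001, 0.0178, -0.0009],"twist":[0.0221, -0.0003, 0.0005]},
{"grip":1,"slide":[-0.0, 0.0141, -0.0014],"twist":[0.0176, -0.0002, 0.0004]},
{"grip":1,"slide":[-0.0, 0.009, -0.0012],"twist":[0.0113, -0.0001, 0.0003]},
{"grip":1,"slide":[-0.0, 0.0031, -0.0005],"twist":[0.0039, -0.0, 0.0001]},
```

View pics/s21z.png

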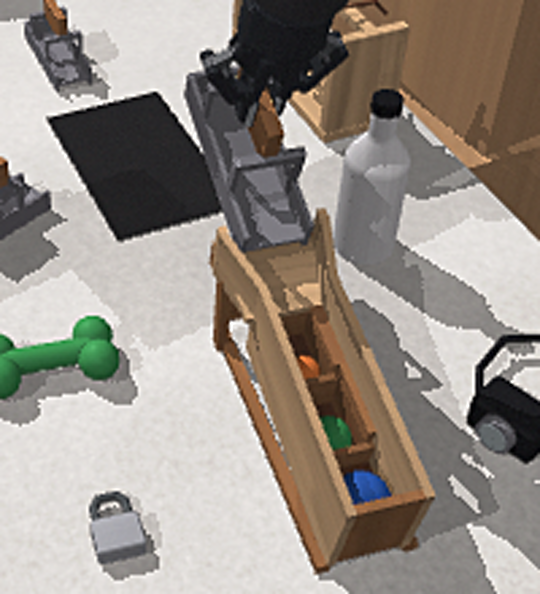

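All three are sorted: orange at (306,365), green at (337,432) and blue at (368,487), each in its own hole. I'll lift straight up, then level and return.

>>> drive_tool(
  steps=[
    {"grip":1,"slide":[0,0.005,-0.015],"twist":[0,0,0]},
    {"grip":1,"slide":[0,0.005,-0.016],"twist":[0,0,0]},
    {"grip":1,"slide":[0,0.006,-0.018],"twist":[0,0,0]},
    {"grip":1,"slide":[0,0.006,-0.018],"twist":[0,0,0]},
    {"grip":1,"slide":[0,0.006,-0.015],"twist":[0,0,0]},
  ],
)

```text
time_s: 18.55
position: [0.6079, 0.0631, 0.2736]
orientation: [[-0.992, 0.118, 0.035], [0.123, 0.942, 0.311], [0.004, 0.313, -0.95]]
force: [0.6, -0.0, -2.4]
opening: 0.0153
```

```bash
python3 - <<'E'
from plan import *
mouth()
plan([.592,.288,.22],0,0,15,1)
E
```

```text
mouth ramp x,y,z [-1.245e-01  1.000e-04  1.776e-01] tip 18.23 yaw -7.13
t 18.55 pos [0.6079 0.0631 0.2736] F [ 0.6 -0.  -2.4] open 0.0153 dist [-0.0159  0.2249 -0.0536] ang 19.55
{"grip":1,"slide":[0.0058, 0.0258, 0.016],"twist":[0.0106, 0.0005, -0.0041]},
{"grip":1,"slide":[0.0055, 0.0262, 0.0155],"twist":[0.0106, 0.0005, -0.0041]},
{"grip":1,"slide":[0.0053, 0.0265, 0.0149],"twist":[0.0106, 0.0005, -0.0041]},
{"grip":1,"slide":[0.0051, 0.0269, 0.0144],"twist":[0.0106, 0.0005, -0.0041]},
{"grip":1,"slide":[0.0048, 0.0272, 0.0138],"twist":[0.0106, 0.0005, -0.0041]},
{"grip":1,"slide":[0.0046, 0.0275, 0.0132],"twist":[0.0106, 0.0005, -0.0041]},
{"grip":1,"slide":[0.0044, 0.0279, 0.0127],"twist":[0.0106, 0.0005, -0.0041]},
{"grip":1,"slide":[0.0041, 0.0281, 0.0121],"twist":[0.0106, 0.0005, -0.0041]},
{"grip":1,"slide":[0.0039, 0.0284, 0.0115],"twist":[0.0106, 0.0005, -0.0041]},
{"grip":1,"slide":[0.0036, 0.0287, 0.0109],"twist":[0.0106, 0.0005, -0.0041]},
{"grip":1,"slide":[0.0034, 0.029, 0.0103],"twist":[0.0106, 0.0005, -0.0041]},
{"grip":1,"slide":[0.0031, 0.0292, 0.0097],"twist":[0.0106, 0.0005, -0.0041]},
{"grip":1,"slide":[0.0029, 0.0294, 0.009],"twist":[0.0106, 0.0005, -0.0041]},
{"grip":1,"slide":[0.0026, 0.0296, 0.0084],"twist":[0.0106, 0.0005, -0.0041]},
{"grip":1,"slide":[0.0024, 0.0298, 0.0078],"twist":[0.0106, 0.0005, -0.0041]},
```

>>> drive_tool(
  steps=[
    {"grip":1,"slide":[0.006,0.02,0.006],"twist":[0.011,0,-0.004]},
    {"grip":1,"slide":[0.006,0.026,0.008],"twist":[0.011,0,-0.004]},
    {"grip":1,"slide":[0.005,0.027,0.008],"twist":[0.011,0,-0.004]},
    {"grip":1,"slide":[0.005,0.027,0.008],"twist":[0.011,0,-0.004]},
    {"grip":1,"slide":[0.005,0.027,0.008],"twist":[0.011,0,-0.004]},
  ],
)

```text
time_s: 19.05
position: [0.603, 0.1304, 0.2789]
orientation: [[-0.996, 0.083, 0.031], [0.088, 0.975, 0.203], [-0.014, 0.205, -0.979]]
force: [0.0, -0.3, -2.6]
opening: 0.015
```

>>> drive_tool(
  steps=[
    {"grip":1,"slide":[0.005,0.028,0.01],"twist":[0.011,0,-0.004]},
    {"grip":1,"slide":[0.004,0.028,0.01],"twist":[0.011,0,-0.004]},
    {"grip":1,"slide":[0.004,0.028,0.01],"twist":[0.011,0,-0.004]},
    {"grip":1,"slide":[0.004,0.028,0.01],"twist":[0.011,0,-0.004]},
    {"grip":1,"slide":[0.004,0.028,0.01],"twist":[0.011,0,-0.004]},
  ],
)

```text
time_s: 19.55
position: [0.598, 0.2083, 0.2694]
orientation: [[-0.999, 0.045, 0.028], [0.047, 0.994, 0.094], [-0.023, 0.095, -0.995]]
force: [0.5, 0.1, -3.2]
opening: 0.0153
```

```bash
python3 - <<'E'
from plan import *
plan([.592,.288,.2],0,0,8,1)
E
```

```text
t 19.55 pos [0.598  0.2083 0.2694] F [ 0.5  0.1 -3.2] open 0.0153 dist [-0.006   0.0797 -0.0694] ang 6.23
{"grip":1,"slide":[0.0028, 0.0181, 0.0191],"twist":[0.0059, 0.0016, -0.0029]},
{"grip":1,"slide":[0.0027, 0.0183, 0.0189],"twist":[0.0059, 0.0016, -0.0029]},
{"grip":1,"slide":[0.0025, 0.0186, 0.0187],"twist":[0.0059, 0.0016, -0.0029]},
{"grip":1,"slide":[0.0023, 0.0188, 0.0185],"twist":[0.0059, 0.0016, -0.0029]},
{"grip":1,"slide":[0.0022, 0.019, 0.0183],"twist":[0.0059, 0.0016, -0.0029]},
{"grip":1,"slide":[0.002, 0.0193, 0.018],"twist":[0.0059, 0.0016, -0.0029]},
{"grip":1,"slide":[0.0018, 0.0195, 0.0178],"twist":[0.0059, 0.0016, -0.0029]},
{"grip":1,"slide":[0.0017, 0.0197, 0.0176],"twist":[0.0059, 0.0016, -0.0029]},
```

>>> drive_tool(
  steps=[
    {"grip":1,"slide":[0.003,0.018,0.019],"twist":[0.006,0.002,-0.003]},
    {"grip":1,"slide":[0.003,0.018,0.019],"twist":[0.006,0.002,-0.003]},
    {"grip":1,"slide":[0.002,0.018,0.019],"twist":[0.006,0.002,-0.003]},
    {"grip":1,"slide":[0.002,0.018,0.018],"twist":[0.006,0.002,-0.003]},
    {"grip":1,"slide":[0.002,0.018,0.018],"twist":[0.006,0.001,-0.003]},
  ],
)

```text
time_s: 20.05
position: [0.5942, 0.2606, 0.2243]
orientation: [[-1.0, 0.014, 0.007], [0.014, 0.999, 0.033], [-0.007, 0.033, -0.999]]
force: [-1.5, 0.7, -2.9]
opening: 0.0151
```

```bash
python3 - <<'E'
from plan import *
plan([.592,.288,.17],0,0,5,1)
E
```

```text
t 20.05 pos [0.5942 0.2606 0.2243] F [-1.5  0.7 -2.9] open 0.0151 dist [-0.0022  0.0274 -0.0543] ang 2.11
{"grip":1,"slide":[0.0012, 0.0102, 0.0221],"twist":[0.0033, 0.0007, -0.0014]},
{"grip":1,"slide":[0.0011, 0.0104, 0.022],"twist":[0.0033, 0.0007, -0.0014]},
{"grip":1,"slide":[0.0011, 0.0105, 0.0219],"twist":[0.0033, 0.0007, -0.0014]},
{"grip":1,"slide":[0.001, 0.0107, 0.0219],"twist":[0.0033, 0.0007, -0.0014]},
{"grip":1,"slide":[0.0009, 0.0108, 0.0218],"twist":[0.0033, 0.0007, -0.0014]},
```

>>> drive_tool(
  steps=[
    {"grip":1,"slide":[0.001,0.01,0.022],"twist":[0.003,0,-0.001]},
    {"grip":1,"slide":[0.001,0.01,0.022],"twist":[0.003,0,-0.001]},
    {"grip":1,"slide":[0.001,0.01,0.021],"twist":[0.003,0,-0.001]},
    {"grip":1,"slide":[0.001,0.009,0.018],"twist":[0.003,0,-0.001]},
    {"grip":1,"slide":[0,0.006,0.014],"twist":[0.002,0,-0.001]},
  ],
)

```text
time_s: 20.55
position: [0.5922, 0.2864, 0.1702]
orientation: [[-1.0, 0.003, 0.005], [0.003, 1.0, 0.001], [-0.005, 0.001, -1.0]]
force: [-0.6, 0.4, -2.4]
opening: 0.0154
```

```bash
python3 - <<'E'
from plan import *
from h import *
plan([.592,.288,.105],0,0,5,1)
c=grab('side','s25');crop(c,170,60,380,260,3,'s25z')
E
```

```text
t 20.55 pos [0.5922 0.2864 0.1702] F [-0.6  0.4 -2.4] open 0.0154 dist [-0.0002  0.0016 -0.0652] ang 0.33
{"grip":1,"slide":[0.0002, 0.0006, 0.0261],"twist":[0.0001, 0.0005, -0.0003]},
{"grip":1,"slide":[0.0002, 0.0006, 0.0261],"twist":[0.0001, 0.0005, -0.0003]},
{"grip":1,"slide":[0.0001, 0.0006, 0.0261],"twist":[0.0001, 0.0005, -0.0003]},
{"grip":1,"slide":[0.0001, 0.0006, 0.0261],"twist":[0.0001, 0.0005, -0.0003]},
{"grip":1,"slide":[0.0001, 0.0006, 0.0261],"twist":[0.0001, 0.0005, -0.0003]},
```

View pics/s25z.png

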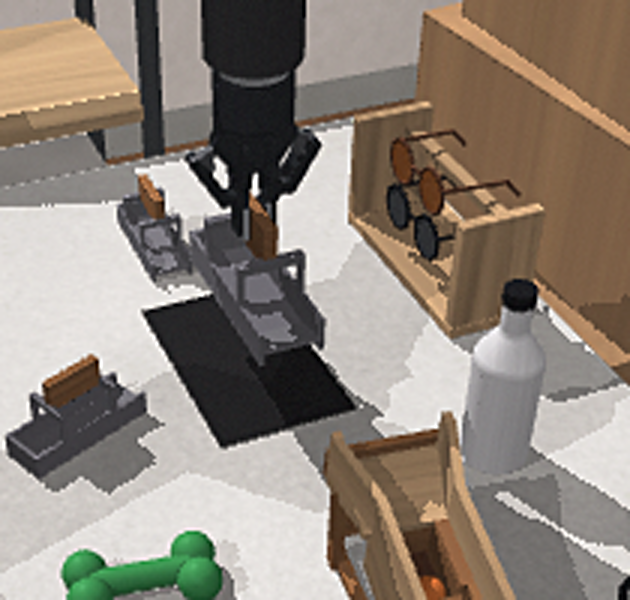

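The empty scoop is level above the mat. Lowering.

>>> drive_tool(
  steps=[
    {"grip":1,"slide":[0,0.001,0.025],"twist":[0,0.0005,0]},
    {"grip":1,"slide":[0,0.001,0.025],"twist":[0,0.0005,0]},
    {"grip":1,"slide":[0,0.001,0.025],"twist":[0,0.0005,0]},
    {"grip":1,"slide":[0,0,0.022],"twist":[0,0.0005,0]},
    {"grip":1,"slide":[0,0,0.015],"twist":[0,0.0005,0]},
  ],
)

```text
time_s: 21.1
position: [0.5924, 0.2879, 0.1091]
orientation: [[-1.0, 0.003, -0.001], [0.003, 1.0, 0.002], [0.001, 0.002, -1.0]]
force: [0.1, -0.6, -3.9]
opening: 0.0153
```

```bash
python3 - <<'E'
from plan import *
plan([.592,.2885,.0855],0,0,5,1)
E
```

```text
t 21.1 pos [0.5924 0.2879 0.1091] F [ 0.1 -0.6 -3.9] open 0.0153 dist [-0.0004  0.0006 -0.0236] ang 0.21
{"grip":1,"slide":[0.0001, 0.0002, 0.0094],"twist":[0.0002, -0.0001, -0.0003]},
{"grip":1,"slide":[0.0001, 0.0002, 0.0094],"twist":[0.0002, -0.0001, -0.0003]},
{"grip":1,"slide":[0.0001, 0.0002, 0.0094],"twist":[0.0002, -0.0001, -0.0003]},
{"grip":1,"slide":[0.0001, 0.0002, 0.0094],"twist":[0.0002, -0.0001, -0.0003]},
{"grip":1,"slide":[0.0001, 0.0002, 0.0094],"twist":[0.0002, -0.0001, -0.0003]},
```

>>> drive_tool(
  steps=[
    {"grip":1,"slide":[0,0,0.01],"twist":[0.0005,0,0]},
    {"grip":1,"slide":[0,0,0.01],"twist":[0.0005,0,0]},
    {"grip":1,"slide":[0,0,0.009],"twist":[0,0,0]},
    {"grip":1,"slide":[0,0,0.006],"twist":[0,0,0]},
    {"grip":1,"slide":[0,0,0.004],"twist":[0,0,0]},
  ],
)

```text
time_s: 21.6
position: [0.5925, 0.2876, 0.0875]
orientation: [[-1.0, 0.004, -0.001], [0.004, 1.0, -0.001], [0.001, -0.001, -1.0]]
force: [-0.5, -0.1, -2.2]
opening: 0.0153
```

```bash
python3 - <<'E'
from plan import *
plan([.592,.2885,.0845],0,0,5,1)
E
```

```text
t 21.6 pos [0.5925 0.2876 0.0875] F [-0.5 -0.1 -2.2] open 0.0153 dist [-0.0005  0.0009 -0.003 ] ang 0.21
{"grip":1,"slide":[0.0002, 0.0004, 0.0012],"twist":[-0.0001, -0.0001, -0.0004]},
{"grip":1,"slide":[0.0002, 0.0004, 0.0012],"twist":[-0.0001, -0.0001, -0.0004]},
{"grip":1,"slide":[0.0002, 0.0004, 0.0012],"twist":[-0.0001, -0.0001, -0.0004]},
{"grip":1,"slide":[0.0002, 0.0004, 0.0012],"twist":[-0.0001, -0.0001, -0.0004]},
{"grip":1,"slide":[0.0002, 0.0004, 0.0012],"twist":[-0.0001, -0.0001, -0.0004]},
```

>>> drive_tool(
  steps=[
    {"grip":1,"slide":[0,0,0.004],"twist":[0,0,0]},
    {"grip":1,"slide":[0,0,0.004],"twist":[0,0,0]},
    {"grip":1,"slide":[0,0,0.003],"twist":[0,0,0]},
    {"grip":1,"slide":[0,0,0.002],"twist":[0,0,0]},
    {"grip":1,"slide":[0,0,0],"twist":[0,0,0]},
  ],
)

```text
time_s: 22.1
position: [0.5933, 0.2879, 0.0847]
orientation: [[-1.0, 0.003, 0.003], [0.003, 1.0, 0.001], [-0.003, 0.001, -1.0]]
force: [-0.2, 0.8, -2.6]
opening: 0.015
```

```bash
python3 - <<'E'
from plan import *
plan([.592,.2885,.0845],0,0,1,1)
E
```

```text
t 22.1 pos [0.5933 0.2879 0.0847] F [-0.2  0.8 -2.6] open 0.015 dist [-0.0013  0.0006 -0.0002] ang 0.24
{"grip":1,"slide":[0.0027, 0.0012, 0.0004],"twist":[0.0003, 0.0016, -0.0014]},
```

I'm at the original height, but the weight is still on the wrist. I'll lower slightly more until contact.

>>> drive_tool(
  steps=[
    {"grip":1,"slide":[0,0,0.003],"twist":[0,0.001,0]},
    {"grip":1,"slide":[0,0,0.003],"twist":[0,0,0]},
    {"grip":1,"slide":[0,0,0.003],"twist":[0,0,0]},
    {"grip":1,"slide":[0,0,0],"twist":[0,0,0]},
    {"grip":1,"slide":[0,0,0],"twist":[0,0,0]},
  ],
)

```text
time_s: 22.6
position: [0.5941, 0.2881, 0.0847]
orientation: [[-1.0, 0.002, 0.004], [0.002, 1.0, 0.001], [-0.004, 0.001, -1.0]]
force: [-0.6, 0.6, 1.5]
opening: 0.0154
```

```bash
python3 - <<'E'
from plan import *
from h import *
plan([.592,.2885,.0845],0,0,1,1)
c=grab('side','s30');crop(c,170,60,380,260,3,'s30z')
E
```

```text
t 22.6 pos [0.5941 0.2881 0.0847] F [-0.6  0.6  1.5] open 0.0154 dist [-0.0021  0.0004 -0.0002] ang 0.29
{"grip":1,"slide":[0.0041, 0.0007, 0.0004],"twist":[0.0007, 0.0022, -0.001]},
```

View pics/s30z.png

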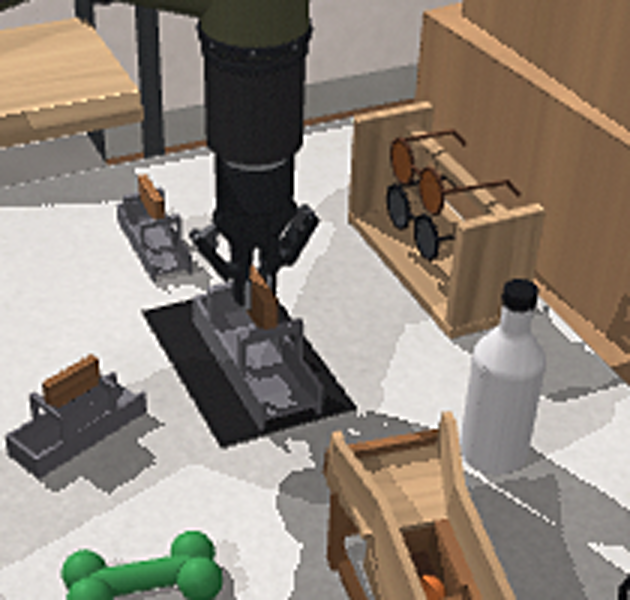

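The scoop is resting on the mat, so I'll open gradually. Fingers swing back as they open, and there is room between the arches.

>>> drive_tool(
  steps=[
    {"grip":0.6,"slide":[0,0,0],"twist":[0,0,0]},
    {"grip":0.3,"slide":[0,0,0],"twist":[0,0,0]},
    {"grip":0,"slide":[0,0,0],"twist":[0,0,0]},
    {"grip":-0.5,"slide":[0,0,0],"twist":[0,0,0]},
    {"grip":-1,"slide":[0,0,0],"twist":[0,0,0]},
  ],
)

```text
time_s: 23.15
position: [0.5949, 0.2884, 0.084]
orientation: [[-1.0, 0.002, 0.006], [0.002, 1.0, 0.002], [-0.006, 0.002, -1.0]]
force: [0.4, 0.3, 0.3]
opening: 0.0705
```

>>> drive_tool(
  steps=[
    {"grip":-1,"slide":[0,0,0],"twist":[0,0,0]},
    {"grip":-1,"slide":[0,0,0],"twist":[0,0,0]},
    {"grip":-1,"slide":[0,0,-0.01],"twist":[0,0,0]},
    {"grip":-1,"slide":[0,0,-0.02],"twist":[0,0,0]},
    {"grip":-1,"slide":[0,0,-0.03],"twist":[0,0,0]},
  ],
)

```text
time_s: 23.65
position: [0.5937, 0.2877, 0.1135]
orientation: [[-1.0, 0.002, 0.002], [0.002, 1.0, -0.0], [-0.002, -0.0, -1.0]]
force: [-0.1, -0.1, 0.1]
opening: 0.085
```

>>> drive_tool(
  steps=[
    {"grip":-1,"slide":[0,0,-0.05],"twist":[0,0,0]},
    {"grip":-1,"slide":[0,0,-0.06],"twist":[0,0,0]},
    {"grip":-1,"slide":[0,0,-0.06],"twist":[0,0,0]},
    {"grip":-1,"slide":[0,0,-0.06],"twist":[0,0,0]},
    {"grip":-1,"slide":[0,0,-0.02],"twist":[0,0,0]},
  ],
)

```text
time_s: 24.15
position: [0.5937, 0.287, 0.2519]
orientation: [[-1.0, 0.002, 0.008], [0.003, 1.0, 0.003], [-0.008, 0.003, -1.0]]
force: [0.6, 0.1, 0.8]
opening: 0.0852
```

>>> drive_tool(
  steps=[
    {"grip":-1,"slide":[0,0,0],"twist":[0,0,0]},
    {"grip":-1,"slide":[0,0,0],"twist":[0,0,0]},
    {"grip":-1,"slide":[0,0,0],"twist":[0,0,0]},
    {"grip":-1,"slide":[0,0,0],"twist":[0,0,0]},
    {"grip":-1,"slide":[0,0,0],"twist":[0,0,0]},
  ],
)

```text
time_s: 24.65
position: [0.5933, 0.287, 0.2514]
orientation: [[-1.0, 0.002, 0.008], [0.002, 1.0, 0.003], [-0.008, 0.003, -1.0]]
force: [-0.0, -0.3, -0.3]
opening: 0.0853
```

```bash
python3 - <<'E'
from plan import *
from h import *
a=load('top0')
c=grab('side','s40');crop(c,180,100,450,340,2.2,'s40z'); t=grab('top','t40'); crop(t,90,70,440,310,2.2,'t40z')
W=cloud(c);P=W.reshape(-1,3);P=P[~np.isnan(P).any(1)]
b=P[(P[:,2]>.113)&(P[:,2]<.125)&(abs(P[:,0]-.59)<.06)&(abs(P[:,1]-.29)<.08)]; print('bar',len(b),b.mean(0))
d=np.abs(a['frame'].astype(int)-t['frame']).sum(2); print('bystander diff (toy,lock,lamp,bottle)',[int((d[s]>90).sum()) for s in (np.s_[235:292,290:322],np.s_[252:274,360:390],np.s_[92:150,348:402],np.s_[105:150,275:306])])
from rig import manip; s=manip.read_state(); print(s['time_s'],s['position'],s['force'])
E
```

```text
bar 97 [0.59336384 0.28457522 0.11648604]
bystander diff (toy,lock,lamp,bottle) [934, 0, 874, 70]
24.75 [0.59328134 0.2870511  0.25147119] [-0.20771577  1.42151124 -0.1832953 ]
```

View pics/s40z.png

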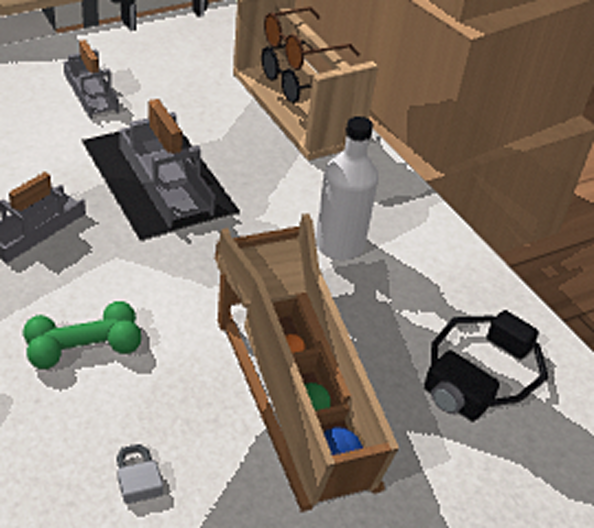

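View pics/t40z.png

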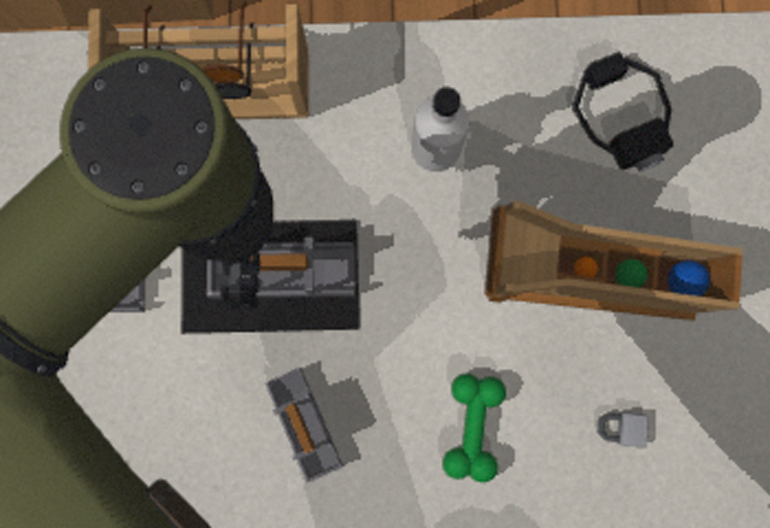

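The images show each ball in its hole and the scoop upright on the mat. The colour differences look like arm shadows, so I'll check the bystanders by depth and then hand in.

```bash
python3 - <<'E'
from h import *
A=cloud(load('top0'));B=cloud(load('t40'))
for n,s,z in (('toy',np.s_[235:292,285:325],.01),('lock',np.s_[252:274,360:390],.01),('lamp',np.s_[92:150,345:405],.01),('bottle',np.s_[105:150,272:308],.05)):
    f=lambda W:np.nanmean(W[s].reshape(-1,3)[W[s].reshape(-1,3)[:,2]>z],0)
    print(n,np.round((f(B)-f(A))*1000,1),'mm')
from rig import manip
print(manip.job_done())
E
```

```text
toy [ 0. -0.  0.] mm
lock [-0.   0.6 -0.1] mm
lamp [ 0.1  0.  -0.1] mm
bottle [-0.  -0.1  0. ] mm
the job is handed in; nothing more can be done
None
```

I tipped the three balls into the ramp one at a time, set the empty scoop back upright on the mat, and handed the job in at about 25 s. The gripper never touched a ball.

**Last checks:**
- **Balls:** the side and top images show orange in the small hole, green in the medium one and blue in the large one.
- **Scoop:** it stands upright on the mat, with its bar at about (0.593, 0.285, top at 0.116), close to where it started. The arm has let go and is about 0.13 m above it.
- **Bystanders:** the bottle, dog toy, padlock and headlamp are unmoved in the depth data, all within 0.6 mm. A colour comparison did differ around the toy and headlamp, but the depth check shows that was the arm's shadow.

**One doubt:** while I was tipping, just after green left, the vertical force reading rose to about zero. The scoop may have been resting lightly on the ramp's back stop, by only a few newtons. I raised it about 8 mm and the reading returned to the scoop's weight. The grip did not slip.

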